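# Find and replace the worn hinge on a cupboard door

## Robot

A 6-joint arm with a two-finger parallel gripper is mounted at the origin on a cart in front of the work surface, level with it; the furniture and walls round the work are solid. World frame = base frame: x ahead of the robot, y to its left, z up, the work surface at z = 0. Lengths are in m, angles in rad, forces in N, time in s.
With the tool pointing down it reaches from about 0.275 to 0.825 m from the base axis. Payload 4.9 kg.
Tool frame: the origin (TCP) lies midway between the tips of the shut fingers; the grasp point (between the pads) lies 19 mm behind it; x points along the fingers, z is the direction in which the jaws open and shut, and the axes are right-handed (so a half turn about x gives the same grasp; the last joint's range is limited). The gripper opens to 85 mm and grips with 20 to 120 N. Pads are 22 mm wide; open, the fingers measure 114 mm over their backs; the gripper's body (76 mm by 85 mm) begins 54 mm behind the grasp point. The pads swing forward as they close: fully open they stand 13 mm farther back than shut.
Start: joints at [-1.245, 0.326, -0.193, 1.052, 0, 1.437], TCP at [0.244, -0.493, 0.197] pointing down, gripper open.
Joint ranges: [-2.65, 2.65], [-0.97, 1.79], [-1.3, 1.35], [-1.93, 2.1], [-1.47, 1.37], [-3.14, 3.14]. Speed limits (rad/s): [2.57, 2.57, 3.14, 3.14, 3.14, 3.14].

## Interface

Orientations are given as a unit quaternion [w, x, y, z].
In Python, from workcell import sense, cams, ticket gives the robot as it stands.
- The arm moves only by the tool servo_tool, never from a script. Its argument "steps" is a list of rows, each an object with "hand": the finger opening in mm, from 0 to 85.4; "slide": the shift along the tool's x, y, z scaled (see below), a list of three; "rotation": the turn, a rotation vector about the tool's x, y, z scaled (see below), a list of three. In form: [{"hand": hand, "slide": [x, y, z], "rotation": [wx, wy, wz]}, ...]. A call has 1 to 20 rows; each row shifts and turns the pose as measured when the row begins, along the tool's axes as they then stand; what a row does not reach is not made up. The controller multiplies each number of a shift by 0.3 m and each number of a turn by 60 degrees. A row lasts 1/8 s, in which the tool goes at most 62.5 mm and 10.7 degrees, less where a joint would pass 70% of its speed; a pose out of reach is approached as far as the arm can. A call with a number of a shift or a turn outside -1 to 1 is refused whole. A call with a gripper value outside its range is refused whole. The fingers move at their own pace and stop on an object; "newtons" is the grip in N (left out, the last holds). Time passes only in rows, so rows that do not move let the fingers close. It gives the time, the measured TCP pose, the force and the opening at its end, in the units of the state.
- sense(): the state, without advancing time (a new reading comes with each control period).
- cams.grab_frame(name): name is "side" or "top" or "wrist"; returns the picture (384x512x3 uint8, red, green, blue); there is no depth.
- cams.get_calibration(name): a dict with "camera_matrix" (3x3 intrinsics, pixels), "dist" ([k1, k2, p1, p2, k3] as OpenCV has them; the pictures are not rectified), "position" and "orientation" of the camera in the world; the wrist camera has in their place "tool_from_camera" (4x4, takes a point from camera to tool coordinates, whose origin is the TCP and whose axes are the tool frame's). Camera axes: x right, y down, z forward; pixel columns grow to the right and rows downward; lengths in m; the calibration is good to about 2 mm. A picture is of the moment at which its call begins: read the wrist's pose just before it. get_calibration takes no time and is no camera call.
- ticket.close_job(): hands the job in, once; it reports no verdict.
The state is a dict: "time": time; "joint_positions": joint angles; "joint_vel": joint speeds; "joint_efforts": joint torques, N m; "tcp_pos": TCP position; "orientation": TCP orientation; "ft_force": force on the tool from outside, world axes, zero at the start; "ft_torque": the same for the moment, N m; "opening": finger opening in m.
Only numpy, scipy, OpenCV 4.12 (cv2) and the standard library are available. Lean on these libraries where they do the work, as an engineer would, in place of code of your own. Each camera call takes 0.05 s, during which the arm holds its last target.

## Task

The cupboard door lies inner face up with three cup hinges in its edge, and one of them is worn. Rock each hinge's upright arm gently to and fro along the door's edge, at least twice each way, to feel which one has play; pull that one straight out and put it in the metal tray, then press the new hinge that stands beside the door into the empty bore until its flange lies flush, its arm on the side of the door's edge like the others. Use no more force than the job needs, as the chipboard round the bores breaks out easily, and leave the two sound hinges seated and the other things where they are.

Things in the scene. Friction and masses are not known exactly. Their poses are not given: they have to be found in the camera images.
- door: White cupboard door lying inner face up on the worktop, fixed, 230 x 370 x 18 mm (x, y, z). Origin: centre of its underside; x points from the hinge edge into the door, y along the hinge edge. A steel bow handle taken off it and a pen lie on it, away from the hinges. A force of 70 N from a hinge breaks the chipboard out.
- bore_1 (a point): Centre of the mouth of a hinge bore in the door's upper face, 24 mm from the hinge edge, at the door's -y end. The bore is 36 mm across and 13.5 mm deep with a 1 mm chamfer. Axes as the door's.
- bore_2 (a point): Centre of the mouth of a hinge bore in the door's upper face, 24 mm from the hinge edge, the middle one. The bore is 36 mm across and 13.5 mm deep with a 1 mm chamfer. Axes as the door's.
- bore_3 (a point): Centre of the mouth of a hinge bore in the door's upper face, 24 mm from the hinge edge, at the door's +y end. The bore is 36 mm across and 13.5 mm deep with a 1 mm chamfer. Axes as the door's.
- hinge_a: Steel cup hinge, four look alike, 100 to 140 g. Origin: on the cup's axis at the flange's underside; z up, y along the flange. Cup 35 mm across, 12 mm deep below a flange 65 x 20 x 2.6 mm (long way in y); upright arm 14 mm wide (y), 12 mm thick (x), centred at x = -7 mm, from z = 14 to 76 mm. Pressed into one of the door's bores, z and y as the door's; may be the worn one.
- hinge_b: Steel cup hinge, four look alike, 100 to 140 g. Origin: on the cup's axis at the flange's underside; z up, y along the flange. Cup 35 mm across, 12 mm deep below a flange 65 x 20 x 2.6 mm (long way in y); upright arm 14 mm wide (y), 12 mm thick (x), centred at x = -7 mm, from z = 14 to 76 mm. Pressed into one of the door's bores, z and y as the door's; may be the worn one.
- hinge_c: Steel cup hinge, four look alike, 100 to 140 g. Origin: on the cup's axis at the flange's underside; z up, y along the flange. Cup 35 mm across, 12 mm deep below a flange 65 x 20 x 2.6 mm (long way in y); upright arm 14 mm wide (y), 12 mm thick (x), centred at x = -7 mm, from z = 14 to 76 mm. Pressed into one of the door's bores, z and y as the door's; may be the worn one.
- hinge_new: Steel cup hinge, four look alike, 100 to 140 g. Origin: on the cup's axis at the flange's underside; z up, y along the flange. Cup 35 mm across, 12 mm deep below a flange 65 x 20 x 2.6 mm (long way in y); upright arm 14 mm wide (y), 12 mm thick (x), centred at x = -7 mm, from z = 14 to 76 mm. The sound new one, loose, standing on its cup on the worktop (origin 12 mm up).
- tip_a (a point): Top centre of the arm of hinge_a, x = -7 mm, z = 76 mm in its frame; moves with the arm. A sound hinge's arm is stiff; the worn one's rocks freely along y, about 9 mm each way here, about a pivot 10 mm above the flange's underside, to a firm stop, and stays where it is left. A side push over about 5 N near the top begins to tip the hinge out of its bore.
- tip_b (a point): Top centre of the arm of hinge_b, x = -7 mm, z = 76 mm in its frame; moves with the arm. A sound hinge's arm is stiff; the worn one's rocks freely along y, about 9 mm each way here, about a pivot 10 mm above the flange's underside, to a firm stop, and stays where it is left. A side push over about 5 N near the top begins to tip the hinge out of its bore.
- tip_c (a point): Top centre of the arm of hinge_c, x = -7 mm, z = 76 mm in its frame; moves with the arm. A sound hinge's arm is stiff; the worn one's rocks freely along y, about 9 mm each way here, about a pivot 10 mm above the flange's underside, to a firm stop, and stays where it is left. A side push over about 5 N near the top begins to tip the hinge out of its bore.
- tip_new (a point): Top centre of the new hinge's arm, x = -7 mm, z = 76 mm in its frame. Two spring tongues stand 1 mm out of its cup on the +y and -y sides; they make it take 10 to 20 N to press home (30 N does no harm), and a seated hinge 10 to 18 N to pull straight out.
- tray: Bare metal tray, open on top, fixed, 86 x 140 x 22 mm (x, y, z), walls and floor 3 mm. Origin: centre of its underside.
- tape: Bystander: roll of brown tape lying flat, 92 x 90 x 48 mm. Origin: centre of its underside.
- pot: Bystander: small round lidded pot, 63 mm across, 34 mm high. Origin: centre of its underside.
- bow_handle: Bystander: steel bow handle lying flat on the door, 34 x 136 x 8 mm. Origin: midway between its feet.
- pen: Bystander: pen lying on the door, 11 x 145 x 9 mm. Origin: centre of its underside.

How it is judged:
On the way, in this order (a step that is already met when the one before it is completed fails the run):
1. the worn hinge's arm has been rocked to one end of its play (towards the door's -y end) ((y of tip_a in the frame of hinge_a below -0.006 m or y of tip_b in the frame of hinge_b below -0.006 m or y of tip_c in the frame of hinge_c below -0.006 m)), for 0.04 s.
2. and then to the other end (towards +y) ((y of tip_a in the frame of hinge_a above 0.006 m or y of tip_b in the frame of hinge_b above 0.006 m or y of tip_c in the frame of hinge_c above 0.006 m)), for 0.04 s.
At the end, for the whole second after the job is handed in: Worn hinge at rest inside the tray. New hinge and both sound ones each in a bore of the door: centred within 4 mm, flange within 2 mm of the face, upright within 0.06 rad, in line with the edge within 0.17 rad; the new arm on the hinge-edge side (((x of hinge_a in the frame of tray between -0.043 and 0.043 m and y of hinge_a in the frame of tray between -0.07 and 0.07 m and z of hinge_a in the frame of tray below 0.045 m) or (x of hinge_b in the frame of tray between -0.043 and 0.043 m and y of hinge_b in the frame of tray between -0.07 and 0.07 m and z of hinge_b in the frame of tray below 0.045 m) or (x of hinge_c in the frame of tray between -0.043 and 0.043 m and y of hinge_c in the frame of tray between -0.07 and 0.07 m and z of hinge_c in the frame of tray below 0.045 m)) and contact force between tray and anything else between 1.15 and 1.9 N and ((((distance between hinge_a and bore_1 below 0.004 m or distance between hinge_a and bore_2 below 0.004 m or distance between hinge_a and bore_3 below 0.004 m) and z of hinge_a in the frame of bore_2 below 0.002 m and angle between hinge_a's own z axis and vertical below 0.06 rad and angle between the y axis of hinge_a and the y axis of door, either way round below 0.17 rad) and ((distance between hinge_b and bore_1 below 0.004 m or distance between hinge_b and bore_2 below 0.004 m or distance between hinge_b and bore_3 below 0.004 m) and z of hinge_b in the frame of bore_2 below 0.002 m and angle between hinge_b's own z axis and vertical below 0.06 rad and angle between the y axis of hinge_b and the y axis of door, either way round below 0.17 rad)) or (((distance between hinge_b and bore_1 below 0.004 m or distance between hinge_b and bore_2 below 0.004 m or distance between hinge_b and bore_3 below 0.004 m) and z of hinge_b in the frame of bore_2 below 0.002 m and angle between hinge_b's own z axis and vertical below 0.06 rad and angle between the y axis of hinge_b and the y axis of door, either way round below 0.17 rad) and ((distance between hinge_c and bore_1 below 0.004 m or distance between hinge_c and bore_2 below 0.004 m or distance between hinge_c and bore_3 below 0.004 m) and z of hinge_c in the frame of bore_2 below 0.002 m and angle between hinge_c's own z axis and vertical below 0.06 rad and angle between the y axis of hinge_c and the y axis of door, either way round below 0.17 rad)) or (((distance between hinge_a and bore_1 below 0.004 m or distance between hinge_a and bore_2 below 0.004 m or distance between hinge_a and bore_3 below 0.004 m) and z of hinge_a in the frame of bore_2 below 0.002 m and angle between hinge_a's own z axis and vertical below 0.06 rad and angle between the y axis of hinge_a and the y axis of door, either way round below 0.17 rad) and ((distance between hinge_c and bore_1 below 0.004 m or distance between hinge_c and bore_2 below 0.004 m or distance between hinge_c and bore_3 below 0.004 m) and z of hinge_c in the frame of bore_2 below 0.002 m and angle between hinge_c's own z axis and vertical below 0.06 rad and angle between the y axis of hinge_c and the y axis of door, either way round below 0.17 rad))) and (distance between hinge_new and bore_1 below 0.004 m or distance between hinge_new and bore_2 below 0.004 m or distance between hinge_new and bore_3 below 0.004 m) and z of hinge_new in the frame of bore_2 below 0.002 m and angle between hinge_new's own z axis and vertical below 0.06 rad and angle between the y axis of hinge_new and the y axis of door, either way round below 0.17 rad and x of tip_new in the frame of door below -0.091 m and linear speed of hinge_new below 0.01 m/s); the robot touches nothing.
It fails at once if more than one of the three fitted hinges shifted by over 3 mm (a sound one disturbed) (distance of each of hinge_a, hinge_b from where it was at the start of the episode above 0.003 m or distance of each of hinge_b, hinge_c from where it was at the start of the episode above 0.003 m or distance of each of hinge_a, hinge_c from where it was at the start of the episode above 0.003 m).
It fails at once if any hinge forced against the door with more than 70 N (the chipboard breaks out) (contact force between any of hinge_a, hinge_b, hinge_c, hinge_new and door above 70 N).
It fails at once if a bystander (tape, pot, bow handle, pen) moved more than 20 mm (distance of any of tape, pot, bow_handle, pen from where it was at the start of the episode above 0.02 m).
It also fails if it takes over 72 s, if anything falls off the work surface, if the arm or the gripper's body presses on something with over 40 N, if the wrist force passes 120 N, or if a joint passes its speed limit or range.

## Working session

There is one attempt and no reset: what is moved stays moved. The work goes in short steps, Python scripts to look and compute and a tool call to move; the robot and the scene stay as the last step left them, time stands still between calls to the robot, and variables do not carry over. Pictures are saved under pics/ and viewed, and the job is handed in when it is done.

Besides the shell and the picture viewer there is one more tool, called after ">>>" by a JSON object that holds its "fn" and its "kwargs". servo_tool: Moves the arm, as the interface text tells. Shifts and turns lie within -1 to 1; 1 stands for 0.3 m of shift or 60 degrees of turn. Its arguments: {"type":"object","properties":{"steps":{"type":"array"},"newtons":{"type":"number"}},"required":["steps"]}

```bash
ls; mkdir -p pics; python3 - <<'E'
from workcell import sense, cams, ticket
import cv2
print(sense())
for n in ("side","top","wrist"):
    c=cams.get_calibration(n); print(n,c)
    cv2.imwrite(f"pics/{n}0.png",cams.grab_frame(n)[:,:,::-1])
E
```

```text
pics
{'time': 0.0, 'joint_positions': array([-1.24521704e+00,  3.26943476e-01, -1.93588435e-01,  1.05201182e+00,
       -1.51544388e-06,  1.43657882e+00]), 'joint_vel': array([ 0.00204811, -0.0001099 ,  0.00114764, -0.00136625, -0.00040597,
       -0.00102343]), 'joint_efforts': array([-2.21161181e-04, -4.43400800e+01,  2.62439096e+01,  1.54901220e-02,
       -6.86517910e-05,  6.33475608e-06]), 'tcp_pos': array([ 0.24386311, -0.49225771,  0.19610039]), 'orientation': array([ 0.60030692,  0.37329804,  0.60126077, -0.37251263]), 'ft_force': array([-0.25124052,  0.62845836, -0.29726462]), 'ft_torque': array([0.02807199, 0.0166781 , 0.0086356 ]), 'opening': 0.08508124098062729}
side {'camera_matrix': array([[455.30997062,   0.        , 249.85017013],
       [  0.        , 455.30997062, 191.2969049 ],
       [  0.        ,   0.        ,   1.        ]]), 'dist': array([-0.01431625,  0.        ,  0.        ,  0.        ,  0.        ]), 'position': array([0.24720392, 0.55194591, 0.56223731]), 'orientation': array([ 0.0808092 , -0.12157349,  0.84093909, -0.52106738])}
top {'camera_matrix': ar
[... 283 characters left out ...]
214]), 'orientation': array([-0.03508322,  0.70668477, -0.7059024 ,  0.0326744 ])}
wrist {'camera_matrix': array([[298.01078752,   0.        , 252.63464088],
       [  0.        , 298.01078752, 198.42821195],
       [  0.        ,   0.        ,   1.        ]]), 'dist': array([0.00419812, 0.        , 0.        , 0.        , 0.        ]), 'tool_from_camera': array([[-5.21014349e-04, -3.14387682e-01,  9.49294535e-01,
        -1.77220549e-01],
       [ 3.71467350e-04, -9.49294659e-01, -3.14387519e-01,
         7.98949627e-02],
       [ 9.99999795e-01,  1.88831517e-04,  6.11380898e-04,
        -7.04134630e-04],
       [ 0.00000000e+00,  0.00000000e+00,  0.00000000e+00,
         1.00000000e+00]])}
```

View pics/side0.png

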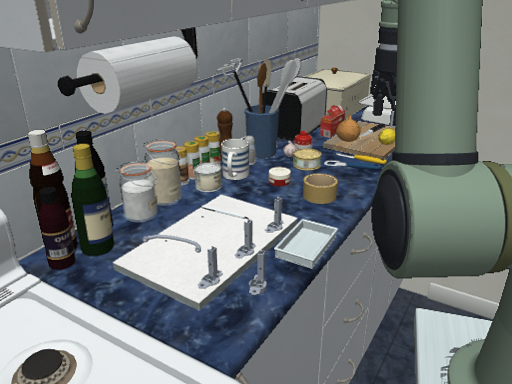

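View pics/top0.png

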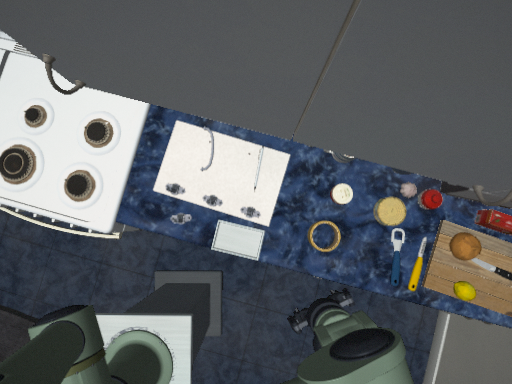

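View pics/wrist0.png

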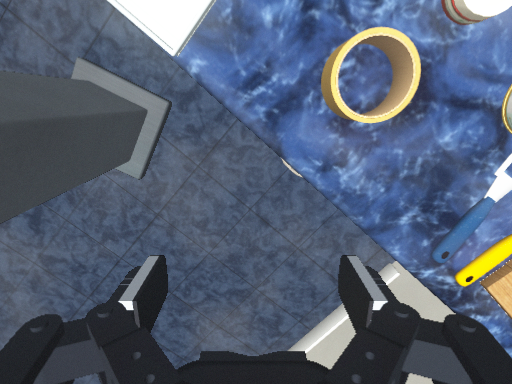

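```bash
cat > h.py <<'E'
import numpy as np, cv2
from scipy.spatial.transform import Rotation as R
from workcell import sense, cams
def q2R(q): return R.from_quat([q[1],q[2],q[3],q[0]]).as_matrix()
def cam(name,s=None):
    c=cams.get_calibration(name); K=c["camera_matrix"]; d=c["dist"]
    if name=="wrist":
        s=s or sense(); T=np.array(c["tool_from_camera"]); Rt=q2R(s["orientation"])
        return K,d,Rt@T[:3,:3],Rt@T[:3,3]+s["tcp_pos"]
    return K,d,q2R(c["orientation"]),np.array(c["position"])
def ray(C,uv):
    K,d,Rm,p=C; n=cv2.undistortPoints(np.array([[uv]],float),K,d)[0,0]
    v=Rm@np.array([n[0],n[1],1]); return p,v/np.linalg.norm(v)
def tri(*obs):
    A=np.zeros((3,3));b=np.zeros(3);rs=[ray(C,uv) for C,uv in obs]
    for p,v in rs:
        M=np.eye(3)-np.outer(v,v);A+=M;b+=M@p
    X=np.linalg.solve(A,b); return X,[np.linalg.norm((np.eye(3)-np.outer(v,v))@(X-p)) for p,v in rs]
def atz(C,uv,z):
    p,v=ray(C,uv); return p+v*(z-p[2])/v[2]
def proj(C,X):
    K,d,Rm,p=C; X=np.atleast_2d(X)
    return cv2.projectPoints(X,cv2.Rodrigues(Rm.T)[0],-Rm.T@p,K,d)[0][:,0]
E
python3 - <<'E'
import cv2
t=cv2.imread("pics/top0.png"); c=t[110:265,145:300]; cv2.imwrite("pics/top0z.png",cv2.resize(c,None,fx=3.87,fy=3.87,interpolation=cv2.INTER_CUBIC))
t=cv2.imread("pics/side0.png"); c=t[180:310,110:345]; cv2.imwrite("pics/side0z.png",cv2.resize(c,None,fx=3.4,fy=3.4,interpolation=cv2.INTER_CUBIC))
E
```

```text
(no output)
```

View pics/top0z.png

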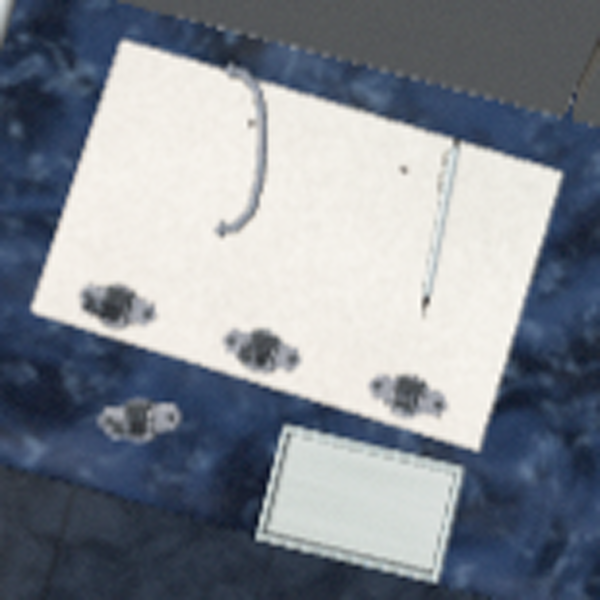

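View pics/side0z.png

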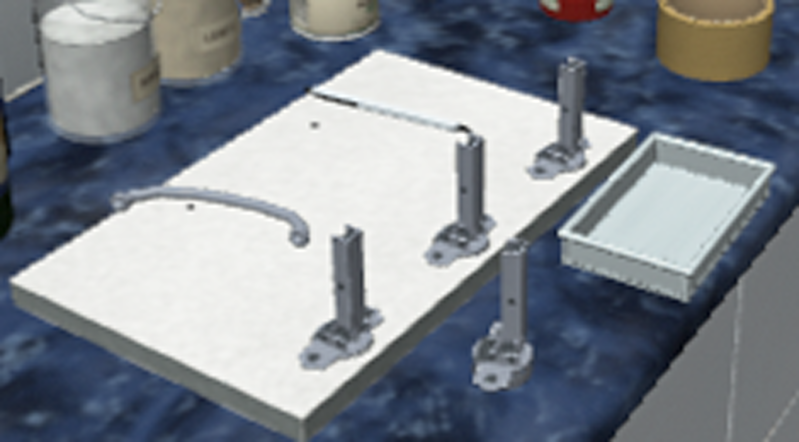

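```bash
cat > fit.py <<'E'
from h import *
from scipy.optimize import least_squares
T=cam("top");S=cam("side")
z2t=lambda p:(np.array(p)+.5)/3.87-.5+np.array([145,110])
z2s=lambda p:(np.array(p)+.5)/3.4-.5+np.array([110,180])
def fr(q,P):
    c,s=np.cos(q[3]),np.sin(q[3]); return np.array(P)@np.array([[c,s,0],[-s,c,0],[0,0,1]])+q[:3]
def fit(P,t,s,q0):
    f=lambda q:np.r_[(proj(T,fr(q,P))-t).ravel(),(proj(S,fr(q,P))-s).ravel()]
    r=least_squares(f,q0); return r.x,np.sqrt(np.mean(r.fun**2)),r.fun
if __name__=="__main__":
    P=[[-.115,.185,0],[-.115,-.185,0],[.115,-.185,0],[.115,.185,0]]
    t=z2t([(32,312),(480,450),(562,172),(122,40)]); s=z2s([(303,418),(637,130),(378,52),(12,288)])
    q,e,r=fit(P,t,s,[.5,-.2,.018,0]); print("door",q,np.degrees(q[3]),e)
    for y in (-.16,0,.16): pass
    # tips
    for n,sp in (("3",(347,230)),("2",(470,138)),("1",(572,61)),("new",(514,243))):
        z=.018+.076 if n!="new" else .088
        X=atz(S,z2s(sp),z); d=X-q[:3]; c,si=np.cos(q[3]),np.sin(q[3])
        print(n,X,"door",c*d[0]+si*d[1],-si*d[0]+c*d[1], "topzoom",(proj(T,X)[0]-[145,110]+.5)*3.87)
    # tray rim corners top zoom order: 
    P=[[-.043,.07,0],[-.043,-.07,0],[.043,-.07,0],[.043,.07,0]]
    t=z2t([(257,540),(437,582),(462,463),(285,426)]); s=z2s([(690,285),(773,165),(655,135),(562,240)])
    # try matching
    for order in ([0,1,2,3],[1,2,3,0],[2,3,0,1],[3,0,1,2]):
        q2,e,r=fit(P,t,s[order],[.4,-.3,.02,-.25]); print("tray",q2,e)
E
python3 fit.py
```

```text
door [ 0.58244824 -0.24900463  0.01665853 -0.29426025] -16.859870595851152 0.47844513282508444
3 [ 0.52477562 -0.10800037  0.094     ] door -0.09608941666990278 0.11821655676829615 topzoom [ 96.72829581 306.25351055]
2 [ 0.48944388 -0.22245891  0.094     ] door -0.09670586085524242 -0.0015695434848485845 topzoom [251.70404399 354.61314235]
1 [ 0.45423031 -0.33826421  0.094     ] door -0.09681860342553365 -0.12261024008169963 topzoom [410.1834675  403.20736281]
new [ 0.4360265  -0.12959403  0.088     ] door -0.17476098149212177 0.07181097338820946 topzoom [125.25389263 427.74186699]
tray [ 0.37755024 -0.29892138  0.02045902 -0.22158197] 1.0190241385054783
tray [ 0.37845525 -0.30192866  0.01890243  0.47446177] 14.24252056407974
tray [ 0.38037691 -0.31173193  0.01373446  0.42067745] 26.652050788210275
tray [ 0.37939933 -0.30472238  0.01366094 -0.85837923] 16.818598511158925
```

```bash
python3 - <<'E'
from h import *
np.set_printoptions(precision=4,suppress=True)
s=sense(); print(q2R(s["orientation"]), s["time"])
E
```

```text
[[-0.0004  0.8961  0.4438]
 [ 0.0012  0.4438 -0.8961]
 [-1.      0.0002 -0.0013]] 0.15
```

```bash
cat >> h.py <<'E'
def plan(target,N,s=None,yaw_z=None):
    """print rows (slide, rotation) to go to target TCP with tool z at world yaw_z deg"""
    s=s or sense(); Rm=q2R(s["orientation"]); p=np.array(s["tcp_pos"])
    if yaw_z is None: Rt=Rm
    else:
        a=np.radians(yaw_z); x=np.array([0,0,-1.]); z=np.array([np.cos(a),np.sin(a),0]); Rt=np.c_[x,np.cross(z,x),z]
    rv=R.from_matrix(Rm.T@Rt).as_rotvec(); d=(np.array(target)-p)/N
    print("time",s["time"],"tcp",np.round(p,4),"dist",np.round(np.array(target)-p,4),"rotdeg",np.round(np.degrees(rv),2))
    for i in range(N):
        Ri=Rm@R.from_rotvec(rv*i/N).as_matrix()
        print("s",np.round(Ri.T@d/.3,3).tolist(),"r",np.round(np.degrees(rv)/60/N,3).tolist())
E
python3 -c "
from h import *
plan([.40,-.21,.30],13,None,73.1)"
```

```text
time 0.15 tcp [ 0.2439 -0.4924  0.1963] dist [0.1561 0.2824 0.1037] rotdeg [-1.3676e+02 -2.0000e-02 -9.0000e-02]
s [-0.027, 0.068, -0.047] r [-0.175, -0.0, -0.0]
s [-0.027, 0.075, -0.034] r [-0.175, -0.0, -0.0]
s [-0.027, 0.08, -0.02] r [-0.175, -0.0, -0.0]
s [-0.027, 0.083, -0.005] r [-0.175, -0.0, -0.0]
s [-0.027, 0.082, 0.011] r [-0.175, -0.0, -0.0]
s [-0.027, 0.079, 0.025] r [-0.175, -0.0, -0.0]
s [-0.027, 0.073, 0.039] r [-0.175, -0.0, -0.0]
s [-0.027, 0.064, 0.052] r [-0.175, -0.0, -0.0]
s [-0.027, 0.054, 0.063] r [-0.175, -0.0, -0.0]
s [-0.027, 0.041, 0.072] r [-0.175, -0.0, -0.0]
s [-0.027, 0.028, 0.078] r [-0.175, -0.0, -0.0]
s [-0.027, 0.013, 0.082] r [-0.175, -0.0, -0.0]
s [-0.027, -0.002, 0.083] r [-0.175, -0.0, -0.0]
```

>>> {"fn": "servo_tool", "kwargs": {"steps": [{"hand":85,"slide":[-0.05,0.068,-0.047],"rotation":[-0.175,0,0]},{"hand":85,"slide":[-0.04,0.075,-0.034],"rotation":[-0.175,0,0]},{"hand":85,"slide":[-0.03,0.08,-0.02],"rotation":[-0.175,0,0]},{"hand":85,"slide":[-0.03,0.083,-0.005],"rotation":[-0.175,0,0]},{"hand":80,"slide":[-0.03,0.082,0.011],"rotation":[-0.175,0,0]},{"hand":70,"slide":[-0.03,0.079,0.025],"rotation":[-0.175,0,0]},{"hand":60,"slide":[-0.03,0.073,0.039],"rotation":[-0.175,0,0]},{"hand":50,"slide":[-0.03,0.064,0.052],"rotation":[-0.175,0,0]},{"hand":50,"slide":[-0.02,0.054,0.063],"rotation":[-0.175,0,0]},{"hand":50,"slide":[-0.02,0.041,0.072],"rotation":[-0.175,0,0]},{"hand":50,"slide":[-0.02,0.028,0.078],"rotation":[-0.175,0,0]},{"hand":50,"slide":[-0.02,0.013,0.082],"rotation":[-0.175,0,0]},{"hand":50,"slide":[-0.02,-0.002,0.083],"rotation":[-0.175,0,0]}]}}

```text
time: 1.78
tcp_pos: [0.3945, -0.1958, 0.3078]
orientation: [0.558, -0.432, 0.556, 0.439]
ft_force: [0.6, 0.6, -0.1]
opening: 0.0499
```

```bash
python3 - <<'E'
from h import *
s=sense();print(s)
cv2.imwrite("pics/w1.png",cams.grab_frame("wrist")[:,:,::-1])
plan([.40,-.21,.30],3,None,73.1)
E
```

```text
{'time': 1.775, 'joint_positions': array([-0.63204618,  0.07215058, -0.22948683,  1.27780863,  0.00439354,
       -0.38841981]), 'joint_vel': array([ 0.46022968, -0.03040347,  0.09331469,  0.1188919 ,  0.00527265,
       -1.02818214]), 'joint_efforts': array([-2.39287220e+00, -3.18825245e+01,  2.72255087e+01, -1.96515449e-02,
        2.39517685e-04,  8.55195411e-01]), 'tcp_pos': array([ 0.39454825, -0.19584642,  0.3078373 ]), 'orientation': array([ 0.55771262, -0.43216336,  0.55638464,  0.4388936 ]), 'ft_force': array([ 0.5638189 ,  0.64318045, -0.06884905]), 'ft_torque': array([-0.02637039, -0.00304978, -0.00887544]), 'opening': 0.04993906619709915}
time 1.825 tcp [ 0.3957 -0.1937  0.3087] dist [ 0.0043 -0.0163 -0.0087] rotdeg [ 3.31  0.52 -0.29]
s [0.009, -0.009, -0.017] r [0.018, 0.003, -0.002]
s [0.01, -0.009, -0.016] r [0.018, 0.003, -0.002]
s [0.01, -0.01, -0.016] r [0.018, 0.003, -0.002]
```

View pics/w1.png

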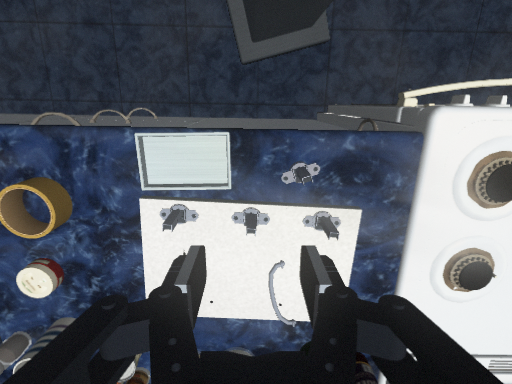

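>>> {"fn": "servo_tool", "kwargs": {"steps": [{"hand":24,"slide":[0.03,-0.01,-0.017],"rotation":[0.055,0.005,-0.004]},{"hand":24,"slide":[0,0,0],"rotation":[0,0,0]}]}}

```text
time: 2.08
tcp_pos: [0.3975, -0.1987, 0.2994]
orientation: [0.569, -0.42, 0.567, 0.422]
ft_force: [-0.2, 1.4, 0.8]
opening: 0.0243
```

```bash
python3 - <<'E'
from h import *
s=sense();im=cams.grab_frame("wrist")[:,:,::-1]
np.save("pics/w2s.npy",np.r_[s["tcp_pos"],s["orientation"]]);cv2.imwrite("pics/w2.png",im)
c=im[120:250,120:370];cv2.imwrite("pics/w2z.png",cv2.resize(c,None,fx=3.2,fy=3.2,interpolation=cv2.INTER_CUBIC))
c=im[150:195,270:330];cv2.imwrite("pics/w2n.png",cv2.resize(c,None,fx=10,fy=10,interpolation=cv2.INTER_CUBIC))
plan([.40,-.21,.30],1,None,73.1)
# project model for new hinge guess
E
```

```text
time 2.125 tcp [ 0.3976 -0.1988  0.2998] dist [ 0.0024 -0.0112  0.0002] rotdeg [-0.04  0.19 -0.03]
s [-0.001, -0.019, -0.033] r [-0.001, 0.003, -0.001]
```

View pics/w2z.png

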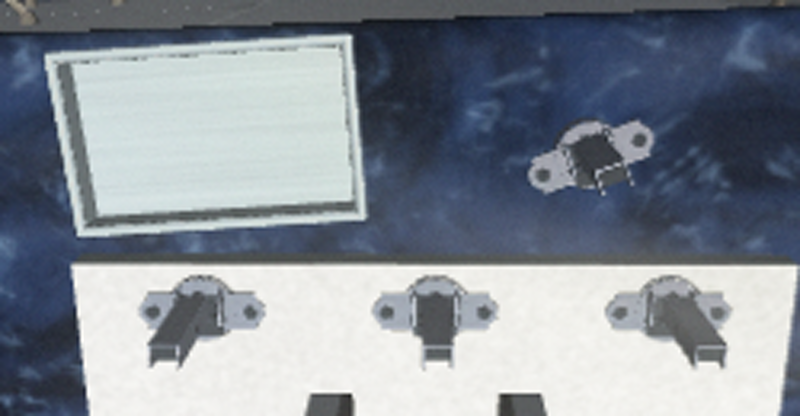

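View pics/w2n.png

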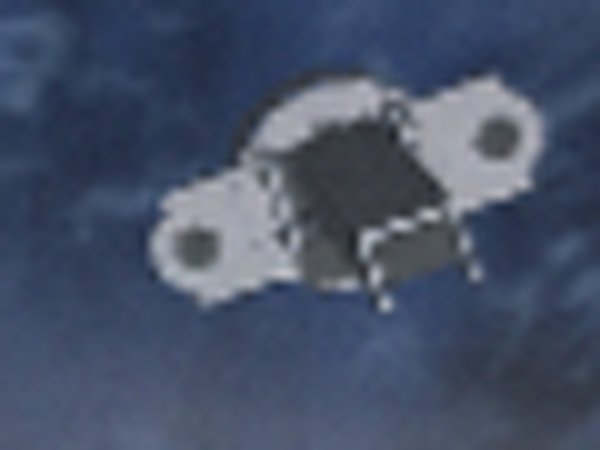

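```bash
python3 - <<'E'
from h import *
from fit import T,S,z2t,z2s
a=np.load("pics/w2s.npy");C=cam("wrist",dict(tcp_pos=a[:3],orientation=a[3:]))
u=lambda x,y:((x+.5)/3.2-.5+120,(y+.5)/3.2-.5+120)
def out(n,h1,h2,z):
    A=atz(C,h1,z);B=atz(C,h2,z);m=(A+B)/2;d=B-A
    print(n,"ctr",m.round(4),"len",np.linalg.norm(d).round(4),"yaw",(np.degrees(np.arctan2(d[1],d[0]))-90).round(2))
    return m
out("1",u(152,312),u(248,312),.0206)
out("2",u(388,312),u(484,312),.0206)
out("3",u(620,312),u(717,312),.0206)
m=out("new",(289.5,174.4),(319.5,163.5),.0146)
# tips: back edge middle of arm top in wrist, and triangulate with side
for n,w,sp in (("1",u(165,355),(572,61)),("2",u(437,355),(470,138)),("3",u(709,355),(347,230)),("new",(310.5,176),(514,243))):
    X,e=tri((C,w),(S,z2s(sp))); print(n,X.round(4),np.round(e,4))
# flange height of new: from top view holes center
print(tri((C,(304.5,169)),(T,z2t((139,421)))))
print(tri((C,u(436,312)),(T,z2t((262,350)))))
E
```

```text
1 ctr [ 0.461  -0.3384  0.0206] len 0.0493 yaw -17.02
2 ctr [ 0.4964 -0.2224  0.0206] len 0.0494 yaw -17.01
3 ctr [ 0.5315 -0.108   0.0206] len 0.05 yaw -17.0
new ctr [ 0.4427 -0.126   0.0146] len 0.0497 yaw 3.74
1 [ 0.4524 -0.3332  0.0965] [0.0007 0.0007]
2 [ 0.4879 -0.2202  0.0951] [0.0009 0.0009]
3 [ 0.5231 -0.1062  0.0948] [0.001 0.001]
new [ 0.4351 -0.1284  0.0887] [0.0006 0.0006]
(array([ 0.44081053, -0.12653363,  0.0221972 ]), [np.float64(0.00019575871697212244), np.float64(0.00019575871697213867)])
(array([ 0.4963433 , -0.22205522,  0.0213971 ]), [np.float64(0.0003462468268846762), np.float64(0.00034624682688464407)])
```

```bash
python3 -c "
from h import *
plan([.4897,-.2204,.125],4,None,73.0)"
```

```text
time 2.125 tcp [ 0.3976 -0.1988  0.2998] dist [ 0.0921 -0.0216 -0.1748] rotdeg [ 0.06  0.19 -0.03]
s [0.146, -0.079, 0.005] r [0.0, 0.001, -0.0]
s [0.146, -0.079, 0.005] r [0.0, 0.001, -0.0]
s [0.146, -0.079, 0.005] r [0.0, 0.001, -0.0]
s [0.146, -0.079, 0.005] r [0.0, 0.001, -0.0]
```

>>> {"fn": "servo_tool", "kwargs": {"steps": [{"hand":20,"slide":[0.146,-0.079,0.005],"rotation":[0,0.001,0]},{"hand":20,"slide":[0.146,-0.079,0.005],"rotation":[0,0.001,0]},{"hand":20,"slide":[0.146,-0.079,0.005],"rotation":[0,0.001,0]},{"hand":20,"slide":[0.146,-0.079,0.005],"rotation":[0,0,0]},{"hand":20,"slide":[0,0,0],"rotation":[0,0,0]}]}}

```text
time: 2.75
tcp_pos: [0.4932, -0.2244, 0.1223]
orientation: [0.569, -0.421, 0.569, 0.419]
ft_force: [-0.6, 0.1, 0.1]
opening: 0.0202
```

```bash
cat >> h.py <<'E'
def snap(name,fn,box=None,f=1):
    s=sense();im=cams.grab_frame(name)[:,:,::-1]
    np.save("pics/%s.npy"%fn,np.r_[s["tcp_pos"],s["orientation"]])
    if box: im=im[box[1]:box[3],box[0]:box[2]]
    cv2.imwrite("pics/%s.png"%fn,cv2.resize(im,None,fx=f,fy=f,interpolation=cv2.INTER_CUBIC) if f!=1 else im)
E
python3 -c "
from h import *
snap('wrist','w3')
plan([.4897,-.2204,.080],2,None,73.0);print(sense()['ft_force'])"
```

```text
time 2.8 tcp [ 0.4936 -0.2249  0.1244] dist [-0.0039  0.0045 -0.0444] rotdeg [-0.16 -0.15  0.33]
s [0.074, 0.009, 0.005] r [-0.001, -0.001, 0.003]
s [0.074, 0.009, 0.005] r [-0.001, -0.001, 0.003]
[-0.09503152 -0.06848633 -0.12169766]
```

View pics/w3.png

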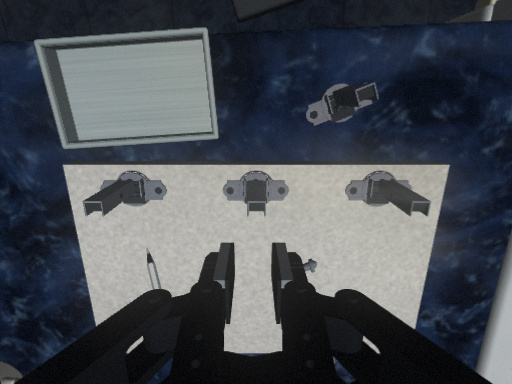

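```bash
python3 -c "
from h import *
a=np.load('pics/w3.npy');C=cam('wrist',dict(tcp_pos=a[:3],orientation=a[3:]))
print(atz(C,(257,209),.094), atz(C,(94,207),.094), atz(C,(420,207),.094),atz(C,(256,189.5),.0206))
plan([.4897,-.2204,.080],2,None,73.0)"
```

```text
[ 0.48878623 -0.21991258  0.094     ] [ 0.45214679 -0.33375398  0.094     ] [ 0.5223234  -0.10544342  0.094     ] [ 0.4957083 -0.2221176  0.0206   ]
time 2.8 tcp [ 0.4936 -0.2249  0.1244] dist [-0.0039  0.0045 -0.0444] rotdeg [-0.16 -0.15  0.33]
s [0.074, 0.009, 0.005] r [-0.001, -0.001, 0.003]
s [0.074, 0.009, 0.005] r [-0.001, -0.001, 0.003]
```

>>> {"fn": "servo_tool", "kwargs": {"steps": [{"hand":20,"slide":[0,0.017,0.011],"rotation":[0,0,0.003]},{"hand":20,"slide":[0.05,0,0],"rotation":[0,0,0]},{"hand":20,"slide":[0.05,0,0],"rotation":[0,0,0]},{"hand":20,"slide":[0.045,0,0],"rotation":[0,0,0]},{"hand":20,"slide":[0,0,0],"rotation":[0,0,0]}]}}

```text
time: 3.42
tcp_pos: [0.4901, -0.2215, 0.0831]
orientation: [0.57, -0.423, 0.569, 0.416]
ft_force: [0.6, -0.5, -0.8]
opening: 0.0202
```

```bash
python3 -c "
from h import *
snap('wrist','w4')
plan([.4897,-.2204,.080],1,None,73.0);print(sense()['ft_force'])"
```

```text
time 3.475 tcp [ 0.4905 -0.2217  0.0837] dist [-0.0008  0.0013 -0.0037] rotdeg [-0.23 -0.28  0.56]
s [0.012, 0.004, 0.004] r [-0.004, -0.005, 0.009]
[0.4715735  0.07758217 1.01536126]
```

View pics/w4.png

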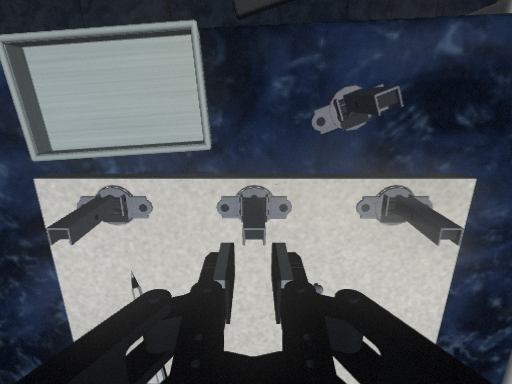

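>>> {"fn": "servo_tool", "kwargs": {"steps": [{"hand":20,"slide":[0.012,0.004,0.004],"rotation":[0,0,0.005]},{"hand":20,"slide":[0,0,-0.007],"rotation":[0,0,0]},{"hand":20,"slide":[0,0,-0.007],"rotation":[0,0,0]}]}}

```text
time: 3.85
tcp_pos: [0.4891, -0.2247, 0.0805]
orientation: [0.569, -0.422, 0.57, 0.417]
ft_force: [-0.0, -0.5, 0.6]
opening: 0.0196
```

>>> {"fn": "servo_tool", "kwargs": {"steps": [{"hand":20,"slide":[0,0,-0.004],"rotation":[0,0,0]}]}}

```text
time: 3.98
tcp_pos: [0.4888, -0.2261, 0.0807]
orientation: [0.569, -0.422, 0.57, 0.417]
ft_force: [0.2, 0.4, -0.5]
opening: 0.0202
```

>>> {"fn": "servo_tool", "kwargs": {"steps": [{"hand":20,"slide":[0,0,-0.004],"rotation":[0,0,0]}]}}

```text
time: 4.1
tcp_pos: [0.4886, -0.2275, 0.0809]
orientation: [0.569, -0.422, 0.569, 0.417]
ft_force: [-0.4, -0.2, -0.0]
opening: 0.02
```

```bash
python3 -c "
from h import *
snap('wrist','w5',(150,150,350,300),4)
print(sense()['ft_force'])"
```

```text
[ 1.29002047 -0.28670367 -0.06329332]
```

View pics/w5.png

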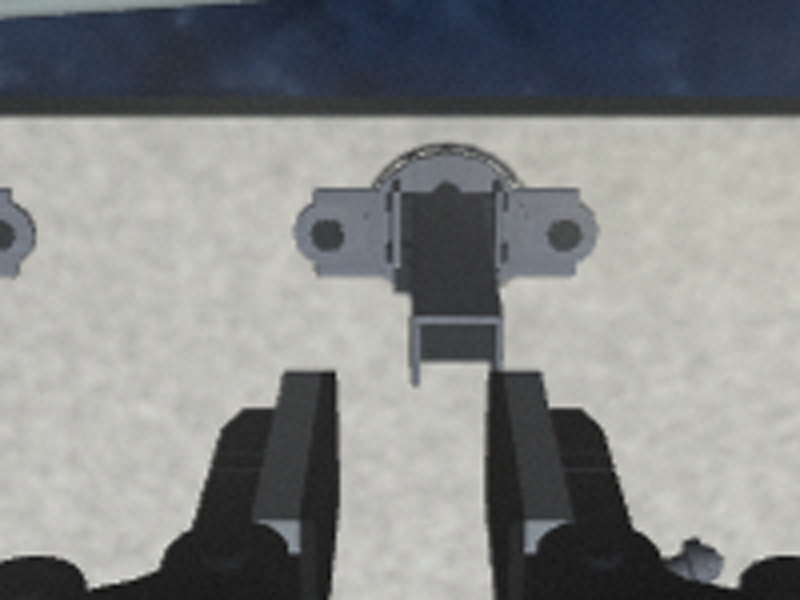

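```bash
python3 -c "
from h import *
a=np.load('pics/w5.npy');s=dict(tcp_pos=a[:3],orientation=a[3:]);C=cam('wrist',s);Rm=q2R(a[3:])
for dx in (0,-.019,-.03):
  for y in (-.011,0,.011):
    print(dx,y,(proj(C,a[:3]+Rm@np.array([dx,y,.010]))[0]-[150,150])*4)
# pixel arm top
print(atz(C,(150+460/4,150+318/4),.094),a)
"
```

```text
0 -0.011 [471.8263187  389.49476421]
0 0 [472.9430311  328.85981515]
0 0.011 [474.10171047 266.02689234]
-0.019 -0.011 [477.97404027 448.97581086]
-0.019 0 [479.32443188 383.28926583]
-0.019 0.011 [480.7307659  314.97707872]
-0.03 -0.011 [482.13400373 489.21995317]
-0.03 0 [483.65520716 420.2241249 ]
-0.03 0.011 [485.24339905 348.2959341 ]
[ 0.48311364 -0.2181235   0.094     ] [ 0.48856696 -0.22749803  0.08087538  0.56893008 -0.42239109  0.56949263
  0.41663231]
```

```bash
python3 -c "
from h import *
snap('side','s5',(150,130,310,290),5)
C=cam('side');a=np.load('pics/w5.npy');Rm=q2R(a[3:])
for dx in (0,-.019):
  for z in (-.01,.01): print(dx,z,(proj(C,a[:3]+Rm@np.array([dx,0,z]))[0]-[150,130])*5)
"
```

```text
0 -0.01 [508.73072271 462.73800653]
0 0.01 [481.72679257 483.5312196 ]
-0.019 -0.01 [508.48565275 423.25408846]
-0.019 0.01 [481.22780566 443.61364527]
```

View pics/s5.png

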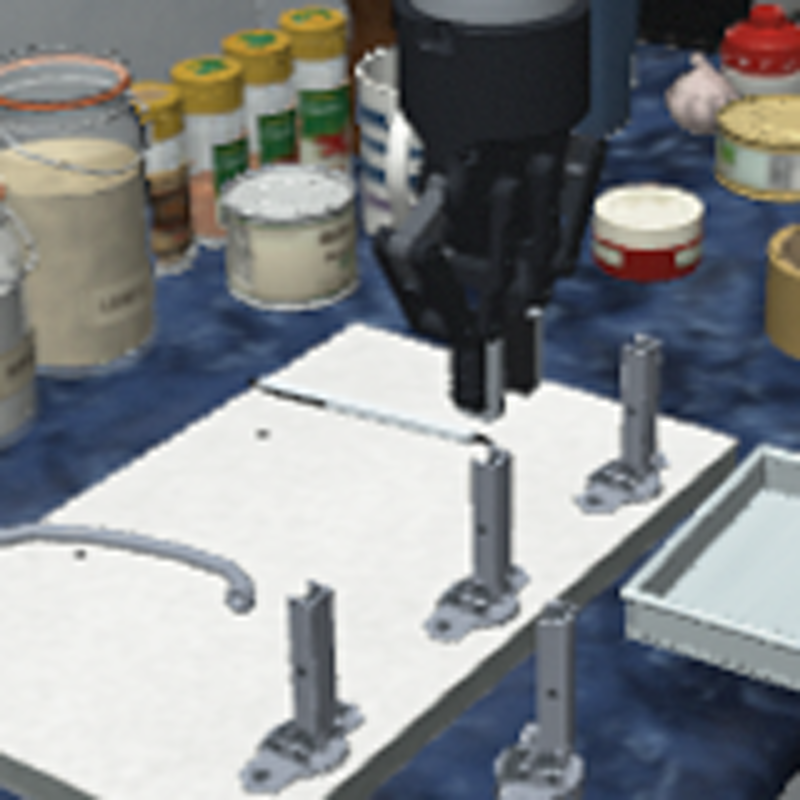

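```bash
python3 -c "
from h import *
a=np.load('pics/w5.npy');s=dict(tcp_pos=a[:3],orientation=a[3:]);W=cam('wrist',s);Rm=q2R(a[3:]);S=cam('side')
for w,p in (((542,372),(487,418)),((490,372),(503,413))):
  X,e=tri((W,np.array(w)/4+150),(S,np.array(p)/5+[150,130])); print(X,e,'tool',Rm.T@(X-a[:3]))
"
```

```text
[ 0.48454885 -0.20779069  0.11744005] [np.float64(0.0012841940336909882), np.float64(0.0012841940336910272)] tool [-0.03671878  0.009449    0.01743406]
[ 0.48098216 -0.21425327  0.11760229] [np.float64(3.891245233096169e-05), np.float64(3.891245233091943e-05)] tool [-0.03685055  0.01094184  0.01020449]
```

```bash
python3 -c "
from h import *
plan([.4893,-.2202,.081],1,None,73.0)
plan([.4893,-.2202,.043],1,None,73.0)"
```

```text
time 4.2 tcp [ 0.4885 -0.2275  0.0808] dist [0.0008 0.0073 0.0002] rotdeg [-0.23 -0.32  0.34]
s [-0.001, 0.005, 0.024] r [-0.004, -0.005, 0.006]
time 4.2 tcp [ 0.4885 -0.2275  0.0808] dist [ 0.0008  0.0073 -0.0378] rotdeg [-0.23 -0.32  0.34]
s [0.126, 0.006, 0.025] r [-0.004, -0.005, 0.006]
```

>>> {"fn": "servo_tool", "kwargs": {"steps": [{"hand":20,"slide":[0,0.005,0.024],"rotation":[-0.004,-0.005,0.006]},{"hand":20,"slide":[0.03,0,0],"rotation":[0,0,0]},{"hand":20,"slide":[0.025,0,0],"rotation":[0,0,0]}]}}

```text
time: 4.58
tcp_pos: [0.4897, -0.2196, 0.0638]
orientation: [0.568, -0.421, 0.568, 0.421]
ft_force: [-0.4, -0.2, -0.3]
opening: 0.02
```

```bash
python3 -c "
from h import *
snap('wrist','w6',(150,150,350,300),4)
plan([.4893,-.2202,.043],1,None,73.0)
print(sense()['ft_force'])"
```

```text
time 4.625 tcp [ 0.4891 -0.2193  0.0628] dist [ 0.0002 -0.0009 -0.0198] rotdeg [ 0.04  0.02 -0.06]
s [0.066, -0.002, -0.003] r [0.001, 0.0, -0.001]
[-0.03230542 -0.43366842 -0.65952016]
```

View pics/w6.png

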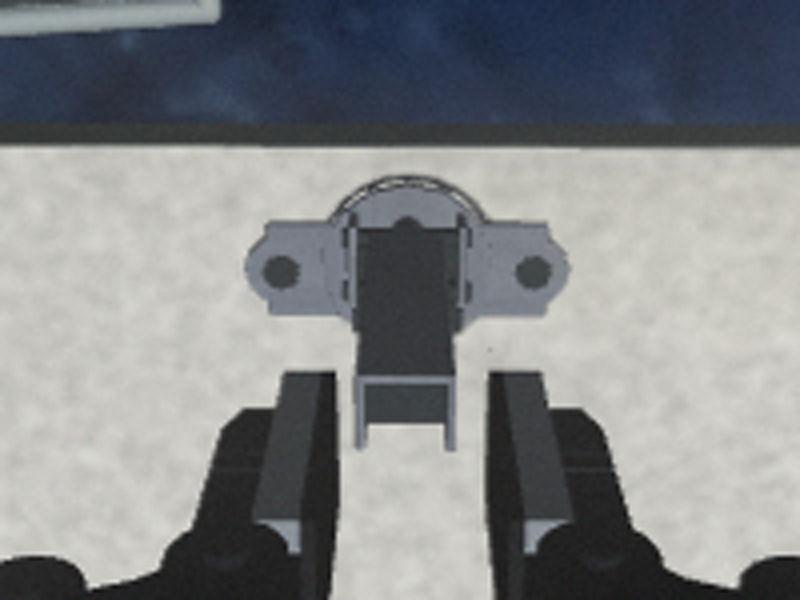

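>>> {"fn": "servo_tool", "kwargs": {"steps": [{"hand":20,"slide":[0.033,0,-0.003],"rotation":[0,0,0]},{"hand":20,"slide":[0.033,0,0],"rotation":[0,0,0]},{"hand":20,"slide":[0,0,0],"rotation":[0,0,0]},{"hand":20,"slide":[0,0,-0.007],"rotation":[0,0,0]}]}}

```text
time: 5.12
tcp_pos: [0.4875, -0.2219, 0.0406]
orientation: [0.568, -0.42, 0.569, 0.422]
ft_force: [0.8, -0.2, -0.1]
opening: 0.0202
```

>>> {"fn": "servo_tool", "kwargs": {"steps": [{"hand":20,"slide":[0,0,-0.004],"rotation":[0,0,0]}]}}

```text
time: 5.25
tcp_pos: [0.4873, -0.2233, 0.0408]
orientation: [0.568, -0.42, 0.569, 0.422]
ft_force: [0.9, 1.0, -0.2]
opening: 0.02
```

>>> {"fn": "servo_tool", "kwargs": {"steps": [{"hand":20,"slide":[0,0,-0.004],"rotation":[0,0,0]}]}}

```text
time: 5.38
tcp_pos: [0.4872, -0.224, 0.041]
orientation: [0.568, -0.42, 0.568, 0.422]
ft_force: [0.6, 2.0, 0.6]
opening: 0.0198
```

>>> {"fn": "servo_tool", "kwargs": {"steps": [{"hand":20,"slide":[0,0,-0.002],"rotation":[0,0,0]}]}}

```text
time: 5.5
tcp_pos: [0.4872, -0.2243, 0.0413]
orientation: [0.569, -0.42, 0.568, 0.422]
ft_force: [0.9, 2.0, 1.0]
opening: 0.0202
```

```bash
python3 -c "
from h import *
snap('wrist','w7',(150,150,350,300),4)
s=sense();print(s['ft_force'],s['tcp_pos'])"
```

```text
[0.51027046 2.24721091 1.5526461 ] [ 0.48713057 -0.2243822   0.04123112]
```

View pics/w7.png

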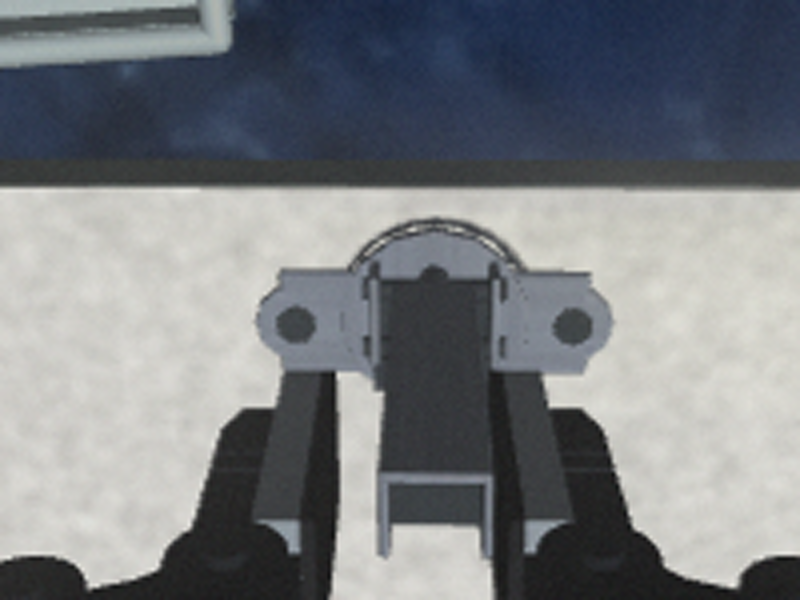

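>>> {"fn": "servo_tool", "kwargs": {"steps": [{"hand":20,"slide":[0,0,0.01],"rotation":[0,0,0]},{"hand":20,"slide":[0,0,0.007],"rotation":[0,0,0]},{"hand":20,"slide":[0,0,0.004],"rotation":[0,0,0]}]}}

```text
time: 5.92
tcp_pos: [0.4891, -0.2191, 0.0415]
orientation: [0.568, -0.42, 0.568, 0.421]
ft_force: [-0.1, 0.4, -0.1]
opening: 0.0197
```

>>> {"fn": "servo_tool", "kwargs": {"steps": [{"hand":20,"slide":[0,0,0.003],"rotation":[0,0,0]}]}}

```text
time: 6.05
tcp_pos: [0.4894, -0.2184, 0.0415]
orientation: [0.568, -0.42, 0.569, 0.421]
ft_force: [-0.4, -0.9, 0.1]
opening: 0.0198
```

>>> {"fn": "servo_tool", "kwargs": {"steps": [{"hand":20,"slide":[0,0,0.003],"rotation":[0,0,0]}]}}

```text
time: 6.18
tcp_pos: [0.4896, -0.2177, 0.0415]
orientation: [0.568, -0.421, 0.569, 0.421]
ft_force: [-0.5, -1.0, -0.3]
opening: 0.02
```

>>> {"fn": "servo_tool", "kwargs": {"steps": [{"hand":20,"slide":[0,0,0.004],"rotation":[0,0,0]}]}}

```text
time: 6.3
tcp_pos: [0.4899, -0.2169, 0.0415]
orientation: [0.568, -0.421, 0.569, 0.421]
ft_force: [-1.3, -1.7, 1.5]
opening: 0.0199
```

>>> {"fn": "servo_tool", "kwargs": {"steps": [{"hand":20,"slide":[0,0,0.004],"rotation":[0,0,0]}]}}

```text
time: 6.42
tcp_pos: [0.4903, -0.2165, 0.0417]
orientation: [0.567, -0.421, 0.569, 0.42]
ft_force: [-1.5, -3.1, 2.5]
opening: 0.02
```

>>> {"fn": "servo_tool", "kwargs": {"steps": [{"hand":20,"slide":[0,0,-0.01],"rotation":[0,0,0]},{"hand":20,"slide":[0,0,-0.008],"rotation":[0,0,0]},{"hand":20,"slide":[0,0,-0.004],"rotation":[0,0,0]},{"hand":20,"slide":[0,0,-0.003],"rotation":[0,0,0]}]}}

```text
time: 6.92
tcp_pos: [0.4881, -0.2229, 0.0415]
orientation: [0.568, -0.42, 0.569, 0.421]
ft_force: [0.7, 1.6, 1.0]
opening: 0.02
```

>>> {"fn": "servo_tool", "kwargs": {"steps": [{"hand":20,"slide":[0,0,-0.003],"rotation":[0,0,0]}]}}

```text
time: 7.05
tcp_pos: [0.4878, -0.2235, 0.0415]
orientation: [0.568, -0.42, 0.569, 0.421]
ft_force: [0.4, 1.5, 1.1]
opening: 0.0202
```

>>> {"fn": "servo_tool", "kwargs": {"steps": [{"hand":20,"slide":[0,0,0.01],"rotation":[0,0,0]},{"hand":20,"slide":[0,0,0.008],"rotation":[0,0,0]},{"hand":20,"slide":[0,0,0.004],"rotation":[0,0,0]},{"hand":20,"slide":[0,0,0.003],"rotation":[0,0,0]}]}}

```text
time: 7.55
tcp_pos: [0.4901, -0.2168, 0.0417]
orientation: [0.568, -0.421, 0.569, 0.421]
ft_force: [-1.2, -2.0, 1.5]
opening: 0.0203
```

```bash
python3 -c "
from h import *
snap('wrist','w8',(150,150,350,300),4)
s=sense();print(s['ft_force'],s['tcp_pos'])"
```

```text
[-0.66489309 -1.21184388  1.19997044] [ 0.49009726 -0.21672412  0.04168577]
```

View pics/w8.png

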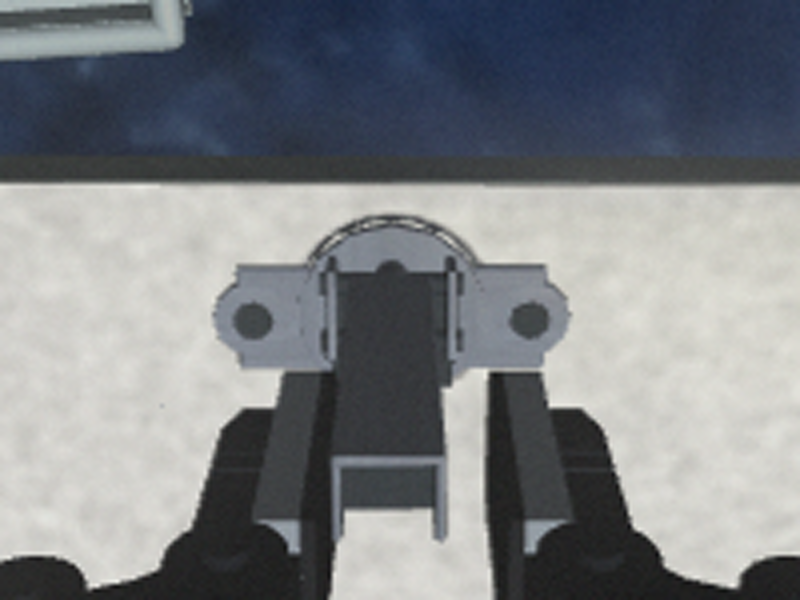

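```bash
python3 -c "
from h import *
plan([.489,-.2204,.075],2,None,73.0)
plan([.5243,-.1058,.075],1,None,73.0)"
```

```text
time 7.6 tcp [ 0.4901 -0.2167  0.0417] dist [-0.0011 -0.0037  0.0333] rotdeg [ 0.01 -0.1  -0.05]
s [-0.056, 0.0, -0.006] r [0.0, -0.001, -0.0]
s [-0.056, -0.0, -0.006] r [0.0, -0.001, -0.0]
time 7.6 tcp [ 0.4901 -0.2167  0.0417] dist [0.0342 0.1109 0.0333] rotdeg [ 0.01 -0.1  -0.05]
s [-0.112, -0.001, 0.387] r [0.0, -0.002, -0.001]
```

>>> {"fn": "servo_tool", "kwargs": {"steps": [{"hand":20,"slide":[-0.01,0,-0.012],"rotation":[0,0,0]},{"hand":20,"slide":[-0.08,0,0],"rotation":[0,0,0]},{"hand":20,"slide":[-0.04,0,0.07],"rotation":[0,0,0]},{"hand":20,"slide":[0,0,0.13],"rotation":[0,0,0]},{"hand":20,"slide":[0,0,0.13],"rotation":[0,0,0]},{"hand":20,"slide":[0,0,0.065],"rotation":[0,0,0]},{"hand":20,"slide":[0,0,0],"rotation":[0,0,0]}]}}

```text
time: 8.48
tcp_pos: [0.5252, -0.1041, 0.0829]
orientation: [0.569, -0.42, 0.568, 0.421]
ft_force: [-1.1, -0.5, 0.9]
opening: 0.0199
```

```bash
python3 -c "
from h import *
plan([.5243,-.1058,.042],1,None,73.0)"
```

```text
time 8.475 tcp [ 0.5252 -0.1041  0.0829] dist [-0.0009 -0.0017 -0.0409] rotdeg [-0.11  0.13  0.  ]
s [0.136, 0.001, -0.007] r [-0.002, 0.002, 0.0]
```

>>> {"fn": "servo_tool", "kwargs": {"steps": [{"hand":20,"slide":[0.035,0.001,-0.007],"rotation":[0,0,0]},{"hand":20,"slide":[0.03,0,0],"rotation":[0,0,0]}]}}

```text
time: 8.72
tcp_pos: [0.5243, -0.1076, 0.0628]
orientation: [0.57, -0.42, 0.568, 0.42]
ft_force: [-0.3, 0.2, -1.7]
opening: 0.0199
```

```bash
python3 -c "
from h import *
snap('wrist','w9',(150,150,350,300),4)
plan([.5243,-.1058,.042],1,None,73.0)"
```

```text
time 8.775 tcp [ 0.5236 -0.1074  0.0617] dist [ 0.0007  0.0016 -0.0197] rotdeg [-0.19  0.12 -0.03]
s [0.066, -0.001, 0.006] r [-0.003, 0.002, -0.0]
```

View pics/w9.png

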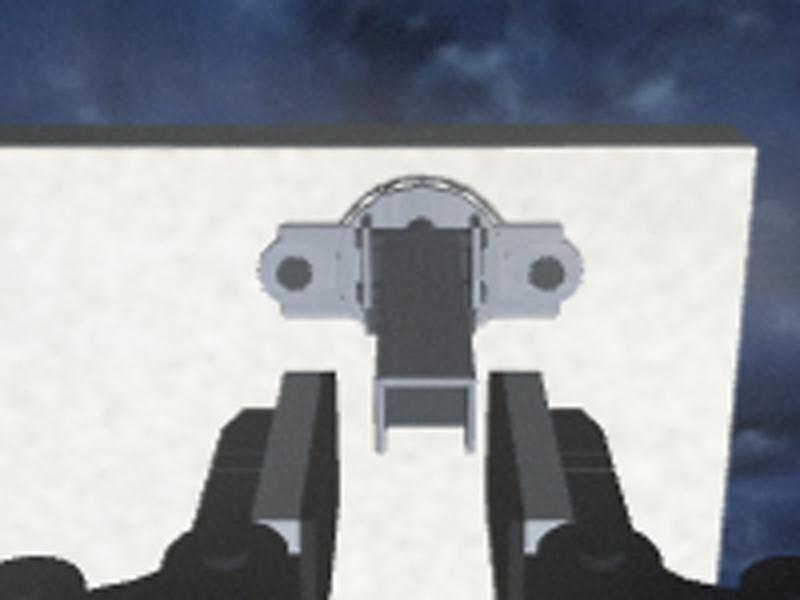

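>>> {"fn": "servo_tool", "kwargs": {"steps": [{"hand":20,"slide":[0.033,0,0.006],"rotation":[0,0,0]},{"hand":20,"slide":[0.033,0,0],"rotation":[0,0,0]},{"hand":20,"slide":[0,0,0],"rotation":[0,0,0]},{"hand":20,"slide":[0,0,-0.007],"rotation":[0,0,0]}]}}

```text
time: 9.28
tcp_pos: [0.5225, -0.1085, 0.0393]
orientation: [0.57, -0.418, 0.569, 0.42]
ft_force: [0.0, 0.5, 1.5]
opening: 0.0203
```

>>> {"fn": "servo_tool", "kwargs": {"steps": [{"hand":20,"slide":[0,0,-0.004],"rotation":[0,0,0]}]}}

```text
time: 9.4
tcp_pos: [0.5224, -0.1093, 0.0396]
orientation: [0.57, -0.418, 0.569, 0.421]
ft_force: [0.7, 2.4, 1.1]
opening: 0.0205
```

>>> {"fn": "servo_tool", "kwargs": {"steps": [{"hand":20,"slide":[0,0,-0.004],"rotation":[0,0,0]}]}}

```text
time: 9.52
tcp_pos: [0.5224, -0.11, 0.0399]
orientation: [0.57, -0.418, 0.568, 0.421]
ft_force: [1.4, 3.6, 0.9]
opening: 0.0199
```

>>> {"fn": "servo_tool", "kwargs": {"steps": [{"hand":20,"slide":[0,0,-0.003],"rotation":[0,0,0]}]}}

```text
time: 9.65
tcp_pos: [0.5224, -0.1106, 0.0402]
orientation: [0.571, -0.418, 0.568, 0.421]
ft_force: [1.0, 2.6, 1.2]
opening: 0.0201
```

>>> {"fn": "servo_tool", "kwargs": {"steps": [{"hand":20,"slide":[0,0,0.01],"rotation":[0,0,0]},{"hand":20,"slide":[0,0,0.008],"rotation":[0,0,0]},{"hand":20,"slide":[0,0,0.004],"rotation":[0,0,0]}]}}

```text
time: 10.02
tcp_pos: [0.5244, -0.1053, 0.0404]
orientation: [0.57, -0.418, 0.569, 0.42]
ft_force: [0.1, -0.5, -0.0]
opening: 0.0201
```

>>> {"fn": "servo_tool", "kwargs": {"steps": [{"hand":20,"slide":[0,0,0.003],"rotation":[0,0,0]}]}}

```text
time: 10.15
tcp_pos: [0.5247, -0.1046, 0.0404]
orientation: [0.57, -0.419, 0.569, 0.42]
ft_force: [-0.2, 0.5, 0.2]
opening: 0.0202
```

>>> {"fn": "servo_tool", "kwargs": {"steps": [{"hand":20,"slide":[0,0,0.003],"rotation":[0,0,0]}]}}

```text
time: 10.28
tcp_pos: [0.5248, -0.1039, 0.0404]
orientation: [0.57, -0.419, 0.569, 0.42]
ft_force: [-0.6, -0.1, -0.0]
opening: 0.0194
```

>>> {"fn": "servo_tool", "kwargs": {"steps": [{"hand":20,"slide":[0,0,0.004],"rotation":[0,0,0]}]}}

```text
time: 10.4
tcp_pos: [0.5251, -0.1028, 0.0403]
orientation: [0.57, -0.419, 0.569, 0.419]
ft_force: [0.6, -0.4, 0.5]
opening: 0.0199
```

>>> {"fn": "servo_tool", "kwargs": {"steps": [{"hand":20,"slide":[0,0,0.004],"rotation":[0,0,0]}]}}

```text
time: 10.52
tcp_pos: [0.5254, -0.1018, 0.0403]
orientation: [0.57, -0.419, 0.57, 0.419]
ft_force: [-0.8, -1.5, -0.3]
opening: 0.0199
```

```bash
python3 -c "
from h import *
snap('wrist','w10',(150,150,350,300),4)
s=sense();print(s['ft_force'],s['tcp_pos'])"
```

```text
[-0.98102575 -1.99714944 -0.7393214 ] [ 0.52543272 -0.10178356  0.04028603]
```

View pics/w10.png

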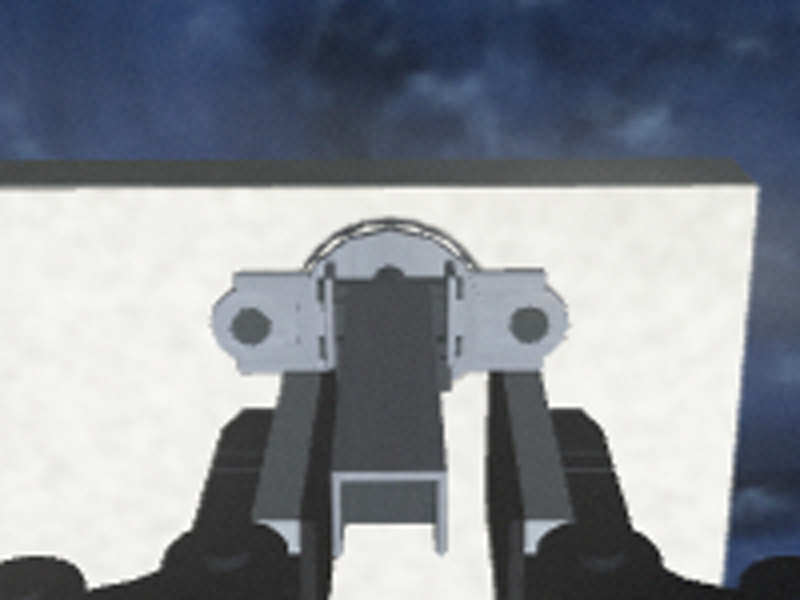

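>>> {"fn": "servo_tool", "kwargs": {"steps": [{"hand":20,"slide":[0,0,0.002],"rotation":[0,0,0]},{"hand":20,"slide":[0,0,-0.01],"rotation":[0,0,0]},{"hand":20,"slide":[0,0,-0.009],"rotation":[0,0,0]},{"hand":20,"slide":[0,0,-0.005],"rotation":[0,0,0]},{"hand":20,"slide":[0,0,-0.003],"rotation":[0,0,0]}]}}

```text
time: 11.2
tcp_pos: [0.5233, -0.1086, 0.0403]
orientation: [0.57, -0.418, 0.569, 0.42]
ft_force: [0.4, 0.1, 0.3]
opening: 0.02
```

>>> {"fn": "servo_tool", "kwargs": {"steps": [{"hand":20,"slide":[0,0,-0.003],"rotation":[0,0,0]}]}}

```text
time: 11.32
tcp_pos: [0.5231, -0.1092, 0.0403]
orientation: [0.57, -0.418, 0.569, 0.42]
ft_force: [1.0, 2.6, 1.2]
opening: 0.0202
```

>>> {"fn": "servo_tool", "kwargs": {"steps": [{"hand":20,"slide":[0,0,0.01],"rotation":[0,0,0]},{"hand":20,"slide":[0,0,0.009],"rotation":[0,0,0]},{"hand":20,"slide":[0,0,0.005],"rotation":[0,0,0]},{"hand":20,"slide":[0,0,0.003],"rotation":[0,0,0]}]}}

```text
time: 11.82
tcp_pos: [0.5255, -0.1021, 0.0405]
orientation: [0.57, -0.419, 0.57, 0.419]
ft_force: [-0.4, -2.7, 2.6]
opening: 0.0203
```

>>> {"fn": "servo_tool", "kwargs": {"steps": [{"hand":20,"slide":[0,0,0.003],"rotation":[0,0,0]}]}}

```text
time: 11.95
tcp_pos: [0.5258, -0.1018, 0.0407]
orientation: [0.569, -0.419, 0.57, 0.419]
ft_force: [-2.3, -2.8, 1.4]
opening: 0.0202
```

```bash
python3 -c "
from h import *
plan([.5243,-.1058,.085],1,None,73.0)
plan([.4538,-.3360,.085],1,None,73.0)"
```

```text
time 11.95 tcp [ 0.5258 -0.1018  0.0407] dist [-0.0015 -0.004   0.0443] rotdeg [-0.33 -0.05 -0.01]
s [-0.148, 0.001, -0.014] r [-0.005, -0.001, -0.0]
time 11.95 tcp [ 0.5258 -0.1018  0.0407] dist [-0.072  -0.2342  0.0443] rotdeg [-0.33 -0.05 -0.01]
s [-0.147, -0.004, -0.817] r [-0.005, -0.001, -0.0]
```

>>> {"fn": "servo_tool", "kwargs": {"steps": [{"hand":20,"slide":[-0.01,0,-0.012],"rotation":[0,0,0]},{"hand":20,"slide":[-0.08,0,0],"rotation":[-0.005,0,0]},{"hand":20,"slide":[-0.055,0,-0.06],"rotation":[0,0,0]},{"hand":20,"slide":[0,-0.001,-0.18],"rotation":[0,0,0]},{"hand":20,"slide":[0,-0.001,-0.19],"rotation":[0,0,0]},{"hand":20,"slide":[0,-0.001,-0.19],"rotation":[0,0,0]},{"hand":20,"slide":[0,0,-0.12],"rotation":[0,0,0]},{"hand":20,"slide":[0,0,-0.04],"rotation":[0,0,0]},{"hand":20,"slide":[0,0,0],"rotation":[0,0,0]}]}}

```text
time: 13.08
tcp_pos: [0.4575, -0.3338, 0.0859]
orientation: [0.57, -0.421, 0.565, 0.422]
ft_force: [-0.4, -0.1, -0.2]
opening: 0.0199
```

```bash
python3 -c "
from h import *
plan([.4538,-.3360,.062],1,None,73.0)"
```

```text
time 13.075 tcp [ 0.4575 -0.3338  0.0859] dist [-0.0037 -0.0022 -0.0239] rotdeg [0.2  0.37 0.21]
s [0.08, 0.01, -0.011] r [0.003, 0.006, 0.003]
```

>>> {"fn": "servo_tool", "kwargs": {"steps": [{"hand":20,"slide":[0.03,0.01,-0.011],"rotation":[0.003,0.006,0.003]},{"hand":20,"slide":[0.04,0,0],"rotation":[0,0,0]},{"hand":20,"slide":[0,0,0],"rotation":[0,0,0]}]}}

```text
time: 13.45
tcp_pos: [0.4541, -0.3321, 0.0629]
orientation: [0.568, -0.421, 0.567, 0.423]
ft_force: [0.6, 0.0, 0.5]
opening: 0.0198
```

```bash
python3 -c "
from h import *
snap('wrist','w11',(150,150,350,300),4)
plan([.4538,-.3360,.042],1,None,73.0)"
```

```text
time 13.5 tcp [ 0.4543 -0.3324  0.0634] dist [-0.0005 -0.0036 -0.0214] rotdeg [ 0.26  0.1  -0.03]
s [0.071, -0.002, -0.012] r [0.004, 0.002, -0.001]
```

View pics/w11.png

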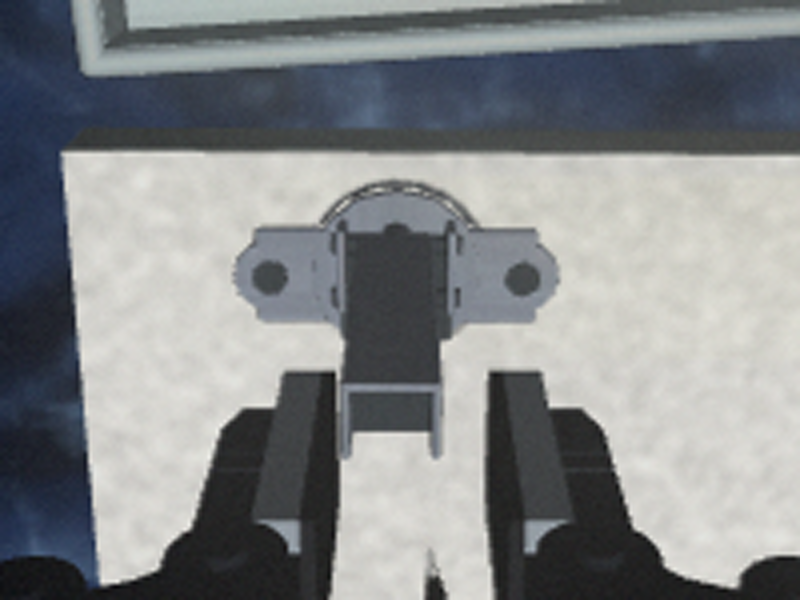

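>>> {"fn": "servo_tool", "kwargs": {"steps": [{"hand":20,"slide":[0,-0.001,-0.0105],"rotation":[0.004,0,0]},{"hand":20,"slide":[0.033,0,0],"rotation":[0,0,0]},{"hand":20,"slide":[0.033,0,0],"rotation":[0,0,0]},{"hand":20,"slide":[0,0,0],"rotation":[0,0,0]},{"hand":20,"slide":[0,0,-0.007],"rotation":[0,0,0]}]}}

```text
time: 14.12
tcp_pos: [0.4536, -0.3373, 0.0423]
orientation: [0.569, -0.421, 0.568, 0.421]
ft_force: [0.1, -0.3, 0.2]
opening: 0.0202
```

>>> {"fn": "servo_tool", "kwargs": {"steps": [{"hand":20,"slide":[0,0,-0.004],"rotation":[0,0,0]}]}}

```text
time: 14.25
tcp_pos: [0.4532, -0.3387, 0.0424]
orientation: [0.569, -0.421, 0.568, 0.421]
ft_force: [0.0, 0.1, 0.3]
opening: 0.02
```

>>> {"fn": "servo_tool", "kwargs": {"steps": [{"hand":20,"slide":[0,0,-0.004],"rotation":[0,0,0]}]}}

```text
time: 14.38
tcp_pos: [0.453, -0.3401, 0.0426]
orientation: [0.569, -0.421, 0.568, 0.421]
ft_force: [-0.1, 0.2, 0.3]
opening: 0.02
```

>>> {"fn": "servo_tool", "kwargs": {"steps": [{"hand":20,"slide":[0,0,-0.004],"rotation":[0,0,0]}]}}

```text
time: 14.5
tcp_pos: [0.4527, -0.3414, 0.0427]
orientation: [0.569, -0.421, 0.568, 0.421]
ft_force: [-0.4, -0.5, -0.1]
opening: 0.0199
```

>>> {"fn": "servo_tool", "kwargs": {"steps": [{"hand":20,"slide":[0,0,-0.004],"rotation":[0,0,0]},{"hand":20,"slide":[0,0,-0.003],"rotation":[0,0,0]}]}}

```text
time: 14.75
tcp_pos: [0.4521, -0.3436, 0.0429]
orientation: [0.569, -0.421, 0.568, 0.421]
ft_force: [-0.2, -0.1, -0.6]
opening: 0.0202
```

>>> {"fn": "servo_tool", "kwargs": {"steps": [{"hand":20,"slide":[0,0,-0.003],"rotation":[0,0,0]}]}}

```text
time: 14.88
tcp_pos: [0.4518, -0.3446, 0.0429]
orientation: [0.569, -0.421, 0.568, 0.421]
ft_force: [0.2, 0.7, -0.3]
opening: 0.0202
```

>>> {"fn": "servo_tool", "kwargs": {"steps": [{"hand":20,"slide":[0,0,-0.003],"rotation":[0,0,0]}]}}

```text
time: 15.0
tcp_pos: [0.4516, -0.3452, 0.0429]
orientation: [0.569, -0.421, 0.567, 0.421]
ft_force: [0.1, 1.3, 0.4]
opening: 0.0198
```

```bash
python3 -c "
from h import *
snap('wrist','w12',(150,150,350,300),4)
s=sense();print(s['ft_force'],s['tcp_pos'])"
```

```text
[-0.64356545  0.90677316  0.82152339] [ 0.45156221 -0.34521683  0.04288766]
```

View pics/w12.png

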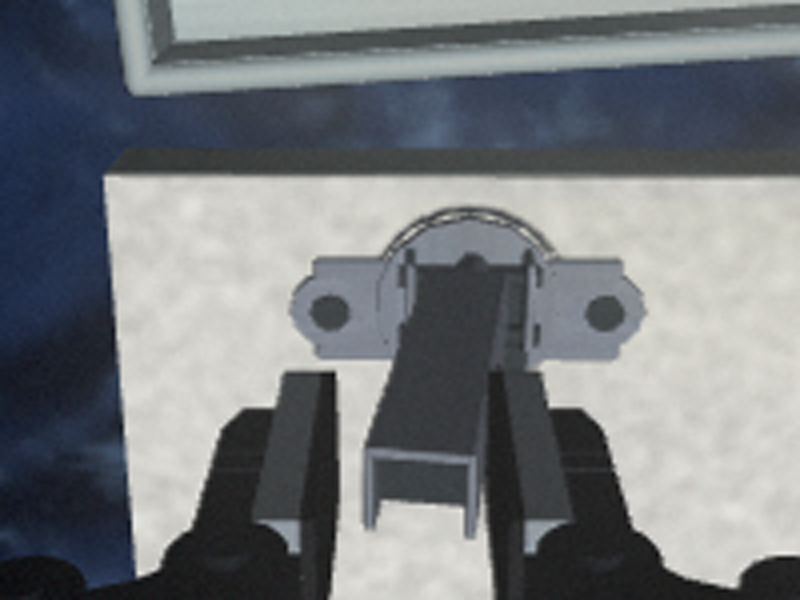

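>>> {"fn": "servo_tool", "kwargs": {"steps": [{"hand":20,"slide":[0,0,0.008],"rotation":[0,0,0]},{"hand":20,"slide":[0,0,0.008],"rotation":[0,0,0]},{"hand":20,"slide":[0,0,0.008],"rotation":[0,0,0]},{"hand":20,"slide":[0,0,0.008],"rotation":[0,0,0]},{"hand":20,"slide":[0,0,0.008],"rotation":[0,0,0]},{"hand":20,"slide":[0,0,0.006],"rotation":[0,0,0]},{"hand":20,"slide":[0,0,0.004],"rotation":[0,0,0]}]}}

```text
time: 15.92
tcp_pos: [0.4564, -0.3305, 0.0431]
orientation: [0.569, -0.421, 0.568, 0.421]
ft_force: [-0.9, -0.1, -0.5]
opening: 0.0202
```

>>> {"fn": "servo_tool", "kwargs": {"steps": [{"hand":20,"slide":[0,0,0.004],"rotation":[0,0,0]}]}}

```text
time: 16.05
tcp_pos: [0.4567, -0.3293, 0.0431]
orientation: [0.569, -0.421, 0.568, 0.421]
ft_force: [0.0, -0.0, 1.1]
opening: 0.0198
```

>>> {"fn": "servo_tool", "kwargs": {"steps": [{"hand":20,"slide":[0,0,0.003],"rotation":[0,0,0]}]}}

```text
time: 16.18
tcp_pos: [0.457, -0.3284, 0.0431]
orientation: [0.569, -0.421, 0.568, 0.421]
ft_force: [-0.5, 0.6, -0.9]
opening: 0.0198
```

>>> {"fn": "servo_tool", "kwargs": {"steps": [{"hand":20,"slide":[0,0,0.003],"rotation":[0,0,0]}]}}

```text
time: 16.3
tcp_pos: [0.4573, -0.3275, 0.0431]
orientation: [0.569, -0.421, 0.568, 0.421]
ft_force: [-0.5, -0.0, 0.8]
opening: 0.0196
```

>>> {"fn": "servo_tool", "kwargs": {"steps": [{"hand":20,"slide":[0,0,0.004],"rotation":[0,0,0]}]}}

```text
time: 16.42
tcp_pos: [0.4577, -0.3263, 0.0432]
orientation: [0.569, -0.421, 0.568, 0.421]
ft_force: [-0.5, -0.7, 0.2]
opening: 0.0195
```

>>> {"fn": "servo_tool", "kwargs": {"steps": [{"hand":20,"slide":[0,0,0.003],"rotation":[0,0,0]}]}}

```text
time: 16.55
tcp_pos: [0.4579, -0.3256, 0.0432]
orientation: [0.569, -0.421, 0.568, 0.421]
ft_force: [-0.6, -1.7, 0.3]
opening: 0.0204
```

>>> {"fn": "servo_tool", "kwargs": {"steps": [{"hand":20,"slide":[0,0,0.003],"rotation":[0,0,0]}]}}

```text
time: 16.68
tcp_pos: [0.4581, -0.3252, 0.0433]
orientation: [0.568, -0.421, 0.568, 0.42]
ft_force: [-0.6, -2.1, 0.8]
opening: 0.0198
```

```bash
python3 -c "
from h import *
snap('wrist','w13',(150,150,350,300),4)
s=sense();print(s['ft_force'],s['tcp_pos'])"
```

```text
[-0.19821676 -1.63340166  0.72357569] [ 0.45813735 -0.32519526  0.04332601]
```

View pics/w13.png

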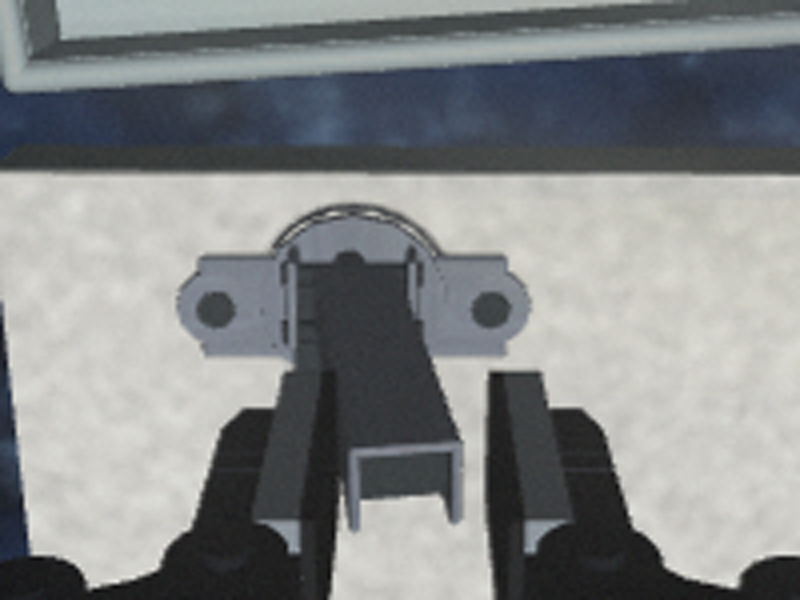

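>>> {"fn": "servo_tool", "kwargs": {"steps": [{"hand":20,"slide":[0,0,-0.008],"rotation":[0,0,0]},{"hand":20,"slide":[0,0,-0.008],"rotation":[0,0,0]},{"hand":20,"slide":[0,0,-0.008],"rotation":[0,0,0]},{"hand":20,"slide":[0,0,-0.008],"rotation":[0,0,0]},{"hand":20,"slide":[0,0,-0.008],"rotation":[0,0,0]},{"hand":20,"slide":[0,0,-0.008],"rotation":[0,0,0]},{"hand":20,"slide":[0,0,-0.007],"rotation":[0,0,0]},{"hand":20,"slide":[0,0,-0.005],"rotation":[0,0,0]}]}}

```text
time: 17.73
tcp_pos: [0.4526, -0.3424, 0.043]
orientation: [0.569, -0.421, 0.568, 0.421]
ft_force: [-0.5, 1.1, -0.1]
opening: 0.0201
```

>>> {"fn": "servo_tool", "kwargs": {"steps": [{"hand":20,"slide":[0,0,-0.004],"rotation":[0,0,0]}]}}

```text
time: 17.85
tcp_pos: [0.4522, -0.3436, 0.043]
orientation: [0.569, -0.421, 0.568, 0.421]
ft_force: [0.2, 0.2, 0.2]
opening: 0.0198
```

>>> {"fn": "servo_tool", "kwargs": {"steps": [{"hand":20,"slide":[0,0,-0.003],"rotation":[0,0,0]}]}}

```text
time: 17.98
tcp_pos: [0.4519, -0.3445, 0.043]
orientation: [0.569, -0.421, 0.568, 0.421]
ft_force: [-0.0, 0.0, 0.2]
opening: 0.0197
```

>>> {"fn": "servo_tool", "kwargs": {"steps": [{"hand":20,"slide":[0,0,-0.003],"rotation":[0,0,0]}]}}

```text
time: 18.1
tcp_pos: [0.4516, -0.3452, 0.0429]
orientation: [0.569, -0.421, 0.567, 0.421]
ft_force: [1.0, 1.0, 0.0]
opening: 0.02
```

>>> {"fn": "servo_tool", "kwargs": {"steps": [{"hand":20,"slide":[0,0,0.008],"rotation":[0,0,0]},{"hand":20,"slide":[0,0,0.008],"rotation":[0,0,0]},{"hand":20,"slide":[0,0,0.008],"rotation":[0,0,0]},{"hand":20,"slide":[0,0,0.008],"rotation":[0,0,0]},{"hand":20,"slide":[0,0,0.008],"rotation":[0,0,0]},{"hand":20,"slide":[0,0,0.008],"rotation":[0,0,0]},{"hand":20,"slide":[0,0,0.007],"rotation":[0,0,0]},{"hand":20,"slide":[0,0,0.007],"rotation":[0,0,0]}]}}

```text
time: 19.1
tcp_pos: [0.4575, -0.3266, 0.0431]
orientation: [0.569, -0.421, 0.568, 0.421]
ft_force: [-0.1, -0.6, 0.4]
opening: 0.0199
```

>>> {"fn": "servo_tool", "kwargs": {"steps": [{"hand":20,"slide":[0,0,0.004],"rotation":[0,0,0]}]}}

```text
time: 19.23
tcp_pos: [0.4578, -0.3255, 0.0431]
orientation: [0.569, -0.421, 0.568, 0.421]
ft_force: [-0.4, -1.0, 0.3]
opening: 0.0202
```

>>> {"fn": "servo_tool", "kwargs": {"steps": [{"hand":20,"slide":[0,0,0.003],"rotation":[0,0,0]}]}}

```text
time: 19.35
tcp_pos: [0.4581, -0.3252, 0.0433]
orientation: [0.568, -0.421, 0.568, 0.42]
ft_force: [-0.4, -1.9, -0.4]
opening: 0.0199
```

>>> {"fn": "servo_tool", "kwargs": {"steps": [{"hand":20,"slide":[0,0,-0.012],"rotation":[0.003,0,0]},{"hand":20,"slide":[0,0,-0.012],"rotation":[0,0,0]},{"hand":20,"slide":[0,0,-0.011],"rotation":[0,0,0]},{"hand":20,"slide":[0.03,0,0],"rotation":[0,0,0]},{"hand":20,"slide":[0.03,0,0],"rotation":[0,0,0]},{"hand":20,"slide":[0.03,0,0],"rotation":[0,0,0]},{"hand":20,"slide":[0,0,0],"rotation":[0,0,0]}]}}

```text
time: 20.23
tcp_pos: [0.4542, -0.3347, 0.0133]
orientation: [0.569, -0.419, 0.568, 0.42]
ft_force: [0.9, 0.3, 0.1]
opening: 0.0197
```

```bash
python3 -c "
from h import *
snap('wrist','w14',(150,150,350,300),4)
plan([.4546,-.3352,.016],1,None,73.0);print(sense()['ft_force'])"
```

```text
time 20.275 tcp [ 0.4545 -0.3349  0.0137] dist [ 0.0001 -0.0003  0.0023] rotdeg [-0.15  0.1   0.02]
s [-0.008, -0.001, -0.001] r [-0.002, 0.002, 0.0]
[-1.01834008  0.33328777  0.08961201]
```

View pics/w14.png

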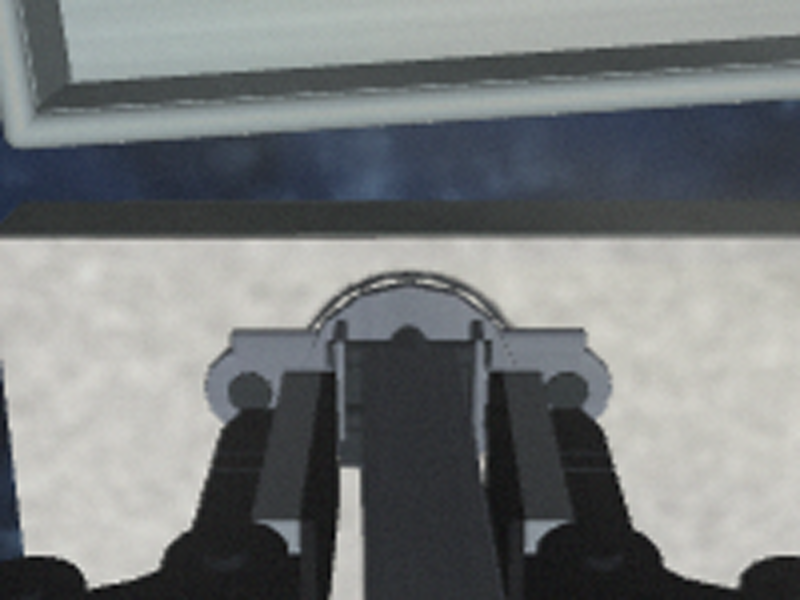

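>>> {"fn": "servo_tool", "kwargs": {"steps": [{"hand":12,"slide":[0,0,0],"rotation":[0,0,0]},{"hand":8,"slide":[0,0,0],"rotation":[0,0,0]},{"hand":5,"slide":[0,0,0],"rotation":[0,0,0]}], "newtons": 50}}

```text
time: 20.65
tcp_pos: [0.4546, -0.3353, 0.014]
orientation: [0.569, -0.42, 0.569, 0.42]
ft_force: [0.5, -0.4, -2.3]
opening: 0.0133
```

```bash
python3 -c "
from h import *
snap('wrist','w15',(150,150,350,300),4)
plan([.4546,-.3352,.016],1,None,73.0);print(sense()['ft_force'])"
```

```text
time 20.7 tcp [ 0.4546 -0.3353  0.0139] dist [-0.      0.0001  0.0021] rotdeg [-0.15  0.05  0.04]
s [-0.007, 0.0, 0.0] r [-0.002, 0.001, 0.001]
[-0.61573856 -0.48595257 -2.21461776]
```

View pics/w15.png

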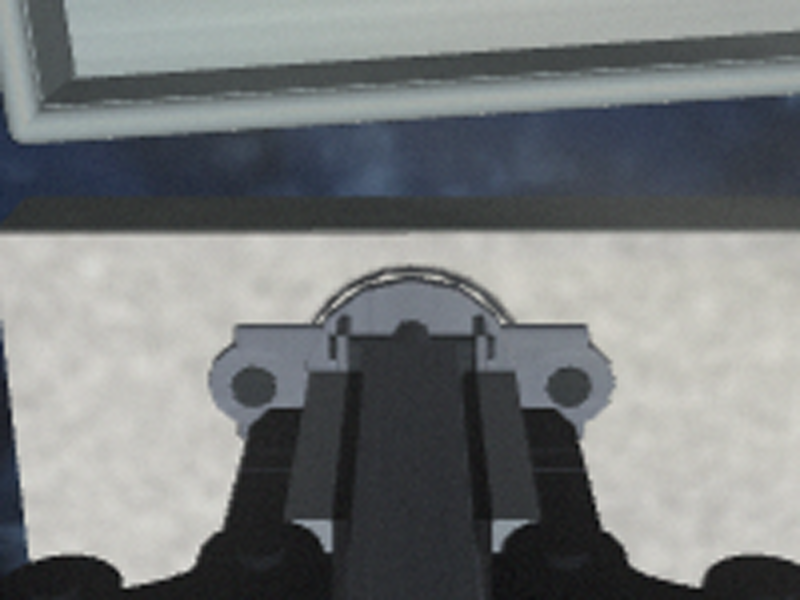

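>>> {"fn": "servo_tool", "kwargs": {"steps": [{"hand":5,"slide":[-0.015,0,0],"rotation":[0,0,0]},{"hand":5,"slide":[-0.02,0,0],"rotation":[0,0,0]}]}}

```text
time: 20.95
tcp_pos: [0.4539, -0.3346, 0.0242]
orientation: [0.569, -0.419, 0.569, 0.421]
ft_force: [-0.7, -0.3, -1.2]
opening: 0.0132
```

>>> {"fn": "servo_tool", "kwargs": {"steps": [{"hand":5,"slide":[-0.02,0,0],"rotation":[0,0,0]}]}}

```text
time: 21.08
tcp_pos: [0.4541, -0.3347, 0.031]
orientation: [0.569, -0.419, 0.569, 0.42]
ft_force: [0.3, 0.4, -2.0]
opening: 0.0134
```

>>> {"fn": "servo_tool", "kwargs": {"steps": [{"hand":5,"slide":[-0.06,0,0],"rotation":[0,0,0]},{"hand":5,"slide":[-0.06,0,0],"rotation":[0,0,0]},{"hand":5,"slide":[-0.03,0,0],"rotation":[0,0,0]},{"hand":5,"slide":[0,0,0],"rotation":[0,0,0]}]}}

```text
time: 21.58
tcp_pos: [0.455, -0.3352, 0.0798]
orientation: [0.57, -0.42, 0.568, 0.42]
ft_force: [-0.2, 0.2, -0.5]
opening: 0.0132
```

```bash
python3 -c "
from h import *
snap('side','s16',(150,130,310,290),5)
snap('wrist','w16')
plan([.371,-.297,.075],2,None,73.0)"
```

```text
time 21.675 tcp [ 0.4545 -0.3347  0.0788] dist [-0.0835  0.0377 -0.0038] rotdeg [-0.13  0.1   0.04]
s [0.006, 0.152, 0.019] r [-0.001, 0.001, 0.0]
s [0.006, 0.151, 0.019] r [-0.001, 0.001, 0.0]
```

View pics/s16.png

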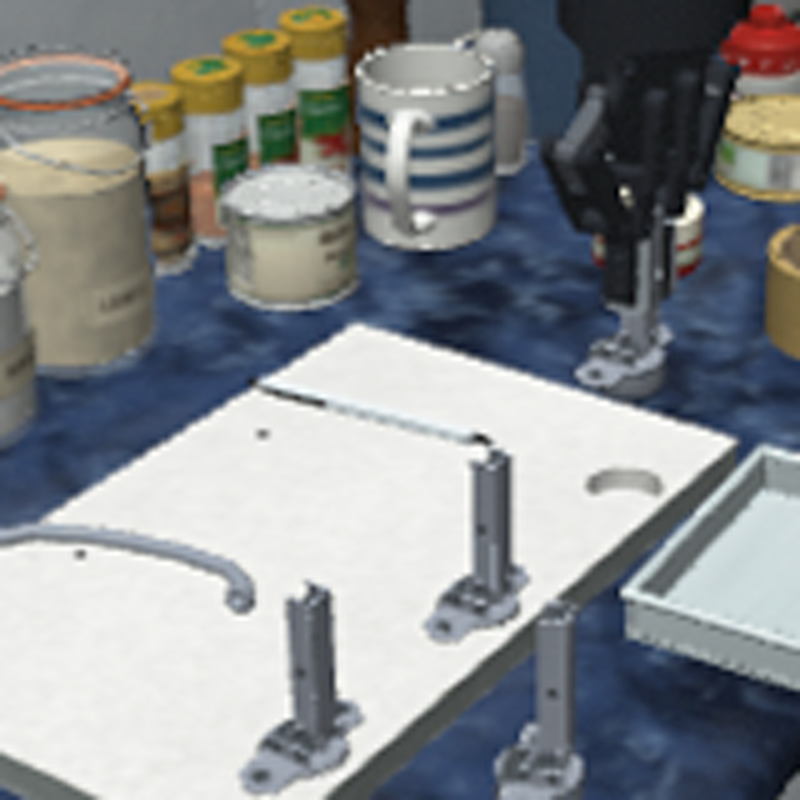

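View pics/w16.png

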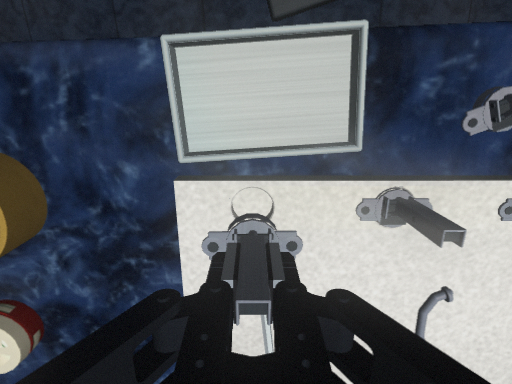

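>>> {"fn": "servo_tool", "kwargs": {"steps": [{"hand":5,"slide":[0,0.1,0.013],"rotation":[0,0,0]},{"hand":5,"slide":[0,0.1,0.013],"rotation":[0,0,0]},{"hand":5,"slide":[0,0.08,0.01],"rotation":[0,0,0]},{"hand":5,"slide":[0.02,0.015,0],"rotation":[0,0,0]},{"hand":5,"slide":[0.05,0,0],"rotation":[0,0,0]},{"hand":5,"slide":[0.05,0,0],"rotation":[0,0,0]},{"hand":5,"slide":[0.04,0,0],"rotation":[0,0,0]},{"hand":5,"slide":[0,0,0],"rotation":[0,0,0]}]}}

```text
time: 22.68
tcp_pos: [0.3714, -0.2968, 0.0245]
orientation: [0.57, -0.419, 0.568, 0.421]
ft_force: [0.7, 0.7, -1.4]
opening: 0.0132
```

```bash
python3 -c "
from h import *
snap('side','s17',(200,150,360,310),5)
plan([.371,-.297,.0125],1,None,73.0);print(sense()['ft_force'])"
```

```text
time 22.725 tcp [ 0.3717 -0.2971  0.025 ] dist [-0.0007  0.0001 -0.0125] rotdeg [-0.11  0.21 -0.07]
s [0.042, 0.002, -0.0] r [-0.002, 0.004, -0.001]
[-0.69147144 -0.38333302 -1.1349779 ]
```

View pics/s17.png

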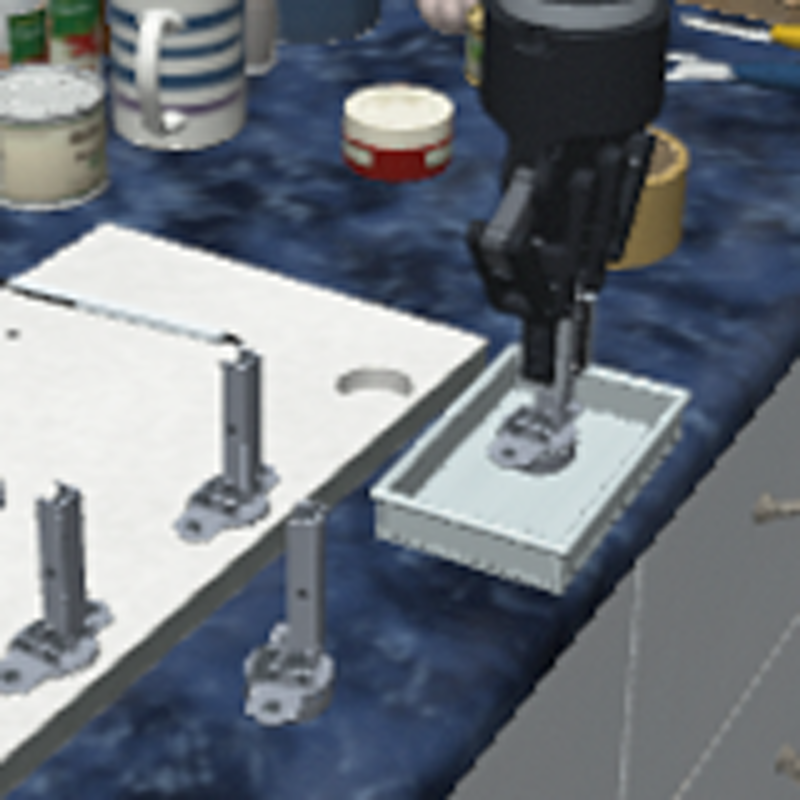

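Over the tray floor; lower gently.

>>> {"fn": "servo_tool", "kwargs": {"steps": [{"hand":5,"slide":[0.02,0,0],"rotation":[0,0.003,0]},{"hand":5,"slide":[0.013,0,0],"rotation":[0,0,0]}]}}

```text
time: 22.98
tcp_pos: [0.3726, -0.2979, 0.0153]
orientation: [0.569, -0.42, 0.569, 0.42]
ft_force: [-0.5, 0.4, -0.2]
opening: 0.0134
```

>>> {"fn": "servo_tool", "kwargs": {"steps": [{"hand":5,"slide":[0.005,0,0],"rotation":[0,0,0]}]}}

```text
time: 23.1
tcp_pos: [0.3727, -0.298, 0.0138]
orientation: [0.569, -0.42, 0.569, 0.42]
ft_force: [0.8, 0.3, -1.1]
opening: 0.0135
```

>>> {"fn": "servo_tool", "kwargs": {"steps": [{"hand":5,"slide":[0.005,0,0],"rotation":[0,0,0]}]}}

```text
time: 23.22
tcp_pos: [0.3728, -0.2981, 0.0123]
orientation: [0.569, -0.421, 0.569, 0.42]
ft_force: [-1.5, -0.5, -0.7]
opening: 0.0132
```

>>> {"fn": "servo_tool", "kwargs": {"steps": [{"hand":5,"slide":[0.004,0,0],"rotation":[0,0,0]}]}}

```text
time: 23.35
tcp_pos: [0.3728, -0.2983, 0.0112]
orientation: [0.569, -0.421, 0.569, 0.42]
ft_force: [-1.1, -1.0, 2.0]
opening: 0.0135
```

>>> {"fn": "servo_tool", "kwargs": {"steps": [{"hand":5,"slide":[0.004,0,0],"rotation":[0,0,0]}]}}

```text
time: 23.48
tcp_pos: [0.3729, -0.2989, 0.0108]
orientation: [0.568, -0.421, 0.569, 0.419]
ft_force: [-3.6, 3.2, 17.6]
opening: 0.013
```

>>> {"fn": "servo_tool", "kwargs": {"steps": [{"hand":5,"slide":[0.003,0,0],"rotation":[0,0,0]}]}}

```text
time: 23.6
tcp_pos: [0.3729, -0.2989, 0.0109]
orientation: [0.568, -0.421, 0.569, 0.419]
ft_force: [-2.3, 2.8, 12.2]
opening: 0.0133
```

Seated on the tray floor. Release (modest opening) and rise.

>>> {"fn": "servo_tool", "kwargs": {"steps": [{"hand":5,"slide":[-0.003,0,0],"rotation":[0,0,0]},{"hand":16,"slide":[0,0,0],"rotation":[0,0,0]},{"hand":24,"slide":[0,0,0],"rotation":[0,0,0]},{"hand":26,"slide":[0,0,0],"rotation":[0,0,0]},{"hand":26,"slide":[-0.04,0,0],"rotation":[0,0,0]},{"hand":26,"slide":[-0.1,0,0],"rotation":[0,0,0]},{"hand":24,"slide":[-0.12,0,0],"rotation":[0,0,0]},{"hand":24,"slide":[0,0,0],"rotation":[0,0,0]}]}}

```text
time: 24.6
tcp_pos: [0.3733, -0.299, 0.0941]
orientation: [0.569, -0.422, 0.569, 0.419]
ft_force: [-0.3, -0.7, -0.9]
opening: 0.0239
```

```bash
python3 -c "
from h import *
snap('side','s18',(200,150,360,310),5)
snap('wrist','w18')
# new hinge: tool z yaw 90+3.74
plan([.4357,-.1265,.10],4,None,93.74)
s=sense();print(s['ft_force'],s['joint_positions'])"
```

```text
time 24.7 tcp [ 0.3718 -0.2974  0.0916] dist [0.0639 0.1709 0.0084] rotdeg [-20.86  -0.03  -0.05]
s [-0.007, -0.009, 0.152] r [-0.087, -0.0, -0.0]
s [-0.007, -0.023, 0.15] r [-0.087, -0.0, -0.0]
s [-0.007, -0.036, 0.148] r [-0.087, -0.0, -0.0]
s [-0.007, -0.05, 0.144] r [-0.087, -0.0, -0.0]
[-1.59596137 -0.37457504 -0.69235331] [-0.82924165  0.29702827 -0.53289558  0.74122597 -0.00096685 -0.53052037]
```

View pics/s18.png

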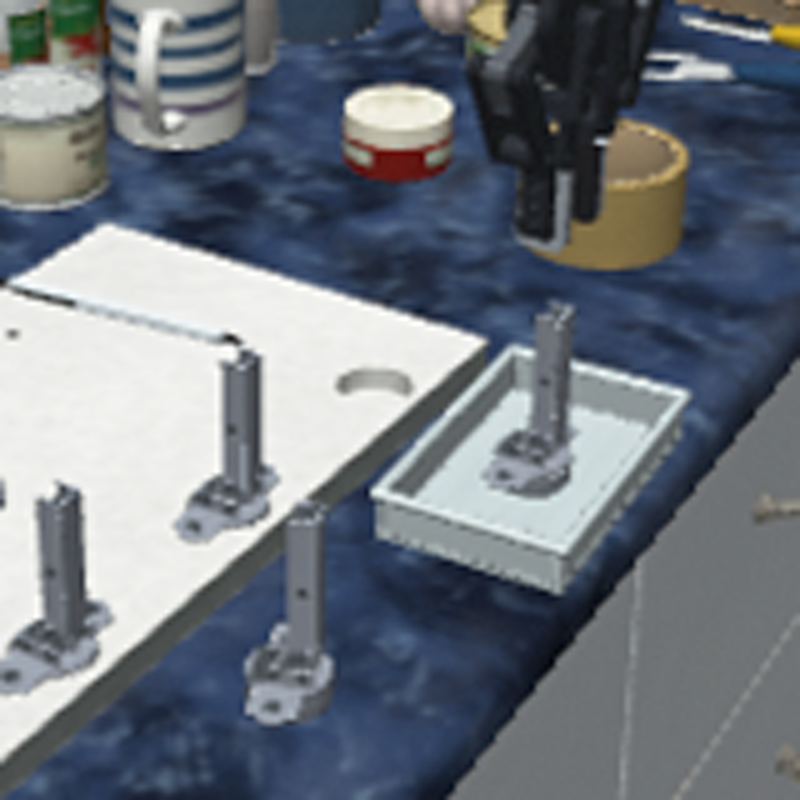

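View pics/w18.png

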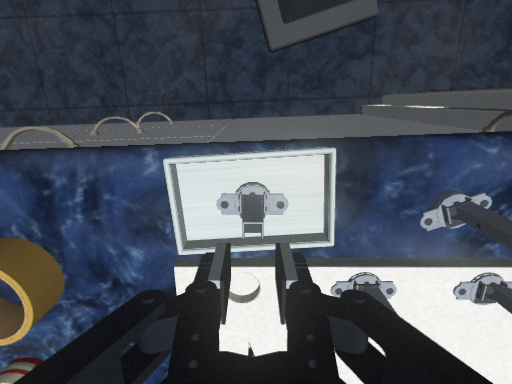

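>>> {"fn": "servo_tool", "kwargs": {"steps": [{"hand":24,"slide":[0,-0.009,0.15],"rotation":[-0.087,0,0]},{"hand":24,"slide":[0,-0.023,0.15],"rotation":[-0.087,0,0]},{"hand":24,"slide":[0,-0.036,0.148],"rotation":[-0.087,0,0]},{"hand":24,"slide":[0,-0.05,0.12],"rotation":[-0.087,0,0]},{"hand":24,"slide":[0,0,0],"rotation":[0,0,0]},{"hand":24,"slide":[0,0,0],"rotation":[0,0,0]}]}}

```text
time: 25.45
tcp_pos: [0.4323, -0.1283, 0.0859]
orientation: [0.48, -0.515, 0.482, 0.522]
ft_force: [-0.2, 0.4, -0.7]
opening: 0.0247
```

```bash
python3 -c "
from h import *
snap('wrist','w19')
plan([.4357,-.1265,.10],1,None,93.74)
s=sense();print(s['ft_force'],s['joint_positions'])"
```

```text
time 25.5 tcp [ 0.4322 -0.1284  0.0859] dist [0.0035 0.0019 0.0141] rotdeg [ 0.48  0.28 -0.53]
s [-0.047, -0.012, 0.006] r [0.008, 0.005, -0.009]
[ 0.24497812 -0.11310777  0.42266051] [-4.52442243e-01  2.69942770e-01 -5.90382873e-01  7.20966107e-01
 -4.01702526e-04 -5.26022319e-01]
```

View pics/w19.png

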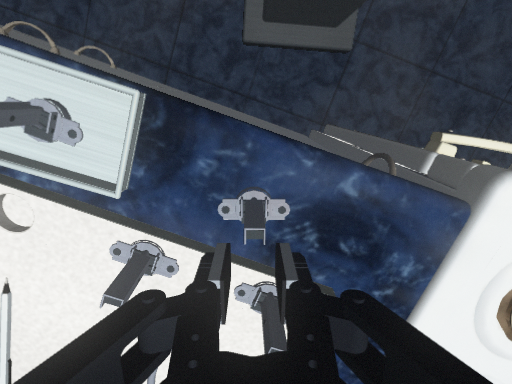

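```bash
python3 -c "
from h import *
a=np.load('pics/w19.npy');C=cam('wrist',dict(tcp_pos=a[:3],orientation=a[3:]))
im=cv2.imread('pics/w19.png')[180:250,205:305];cv2.imwrite('pics/w19z.png',cv2.resize(im,None,fx=7,fy=7,interpolation=cv2.INTER_CUBIC))
A=atz(C,(226,210),.0146);B=atz(C,(283,210),.0146);d=B-A;print((A+B)/2,np.degrees(np.arctan2(d[1],d[0]))-90,np.linalg.norm(d))
"
```

```text
[ 0.44272541 -0.1252333   0.0146    ] 4.179364337923687 0.05071608614841849
```

View pics/w19z.png

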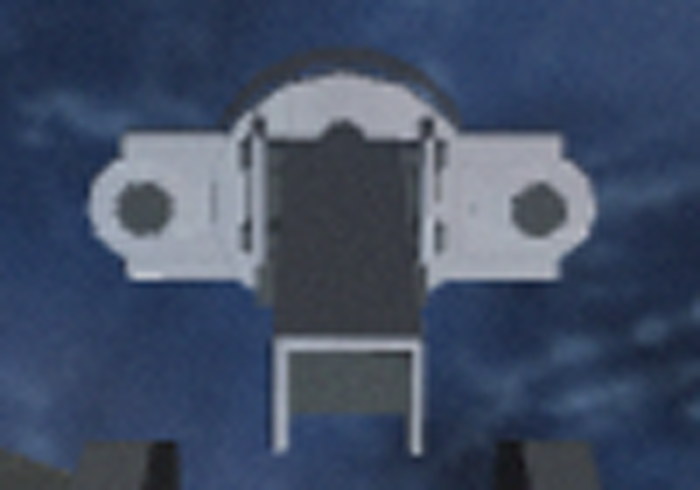

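>>> {"fn": "servo_tool", "kwargs": {"steps": [{"hand":24,"slide":[0.01,-0.012,0.007],"rotation":[0,0.005,-0.009]},{"hand":24,"slide":[0.05,0,0],"rotation":[0,0,0]},{"hand":24,"slide":[0.06,0,0],"rotation":[0,0,0]},{"hand":24,"slide":[0,0,0],"rotation":[0,0,0]}]}}

```text
time: 26.0
tcp_pos: [0.4351, -0.129, 0.0484]
orientation: [-0.483, 0.517, -0.483, -0.516]
ft_force: [-0.3, -0.2, -0.1]
opening: 0.0243
```

```bash
python3 -c "
from h import *
snap('wrist','w20',(150,150,350,300),4)
plan([.4357,-.126,.008],1,None,94.1)
s=sense();print(s['ft_force'])"
```

```text
time 26.05 tcp [ 0.4357 -0.1293  0.0491] dist [-0.      0.0033 -0.0411] rotdeg [-0.31 -0.12  0.15]
s [0.137, -0.0, 0.011] r [-0.005, -0.002, 0.002]
[-0.0964091  -0.59706153 -0.36577998]
```

View pics/w20.png

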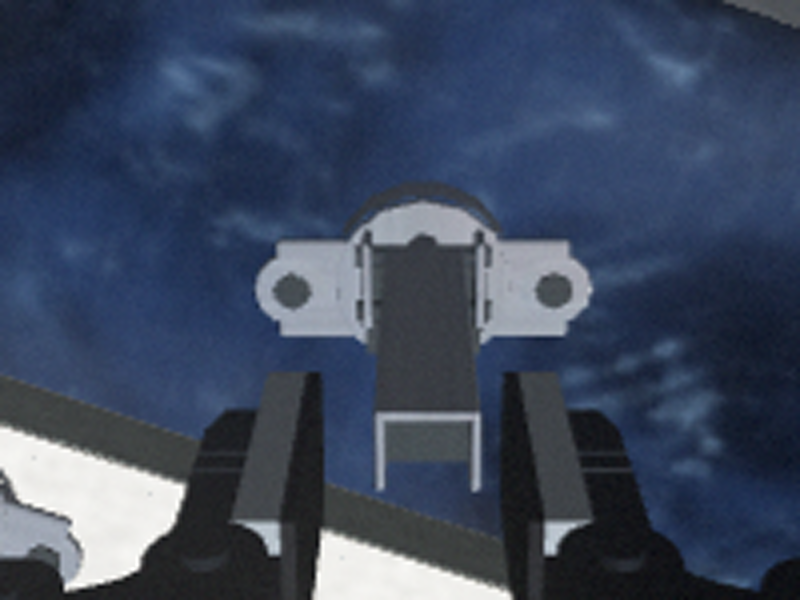

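>>> {"fn": "servo_tool", "kwargs": {"steps": [{"hand":24,"slide":[0.01,0,0.007],"rotation":[0,0,0]},{"hand":24,"slide":[0.05,0,0],"rotation":[0,0,0]},{"hand":24,"slide":[0.05,0,0],"rotation":[0,0,0]},{"hand":24,"slide":[0.02,0,0],"rotation":[0,0,0]},{"hand":24,"slide":[0,0,0],"rotation":[0,0,0]}]}}

```text
time: 26.68
tcp_pos: [0.4382, -0.1287, 0.0117]
orientation: [-0.484, 0.519, -0.483, -0.513]
ft_force: [-1.1, 0.7, -0.3]
opening: 0.0239
```

```bash
python3 -c "
from h import *
snap('wrist','w21',(150,150,350,300),4)
plan([.4357,-.127,.008],1,None,94.1)
s=sense();print(s['ft_force'])"
```

```text
time 26.725 tcp [ 0.4384 -0.1289  0.012 ] dist [-0.0027  0.0019 -0.004 ] rotdeg [-0.4  -0.29  0.47]
s [0.013, 0.009, 0.007] r [-0.007, -0.005, 0.008]
[ 0.44427172 -0.18172087 -0.09799788]
```

View pics/w21.png

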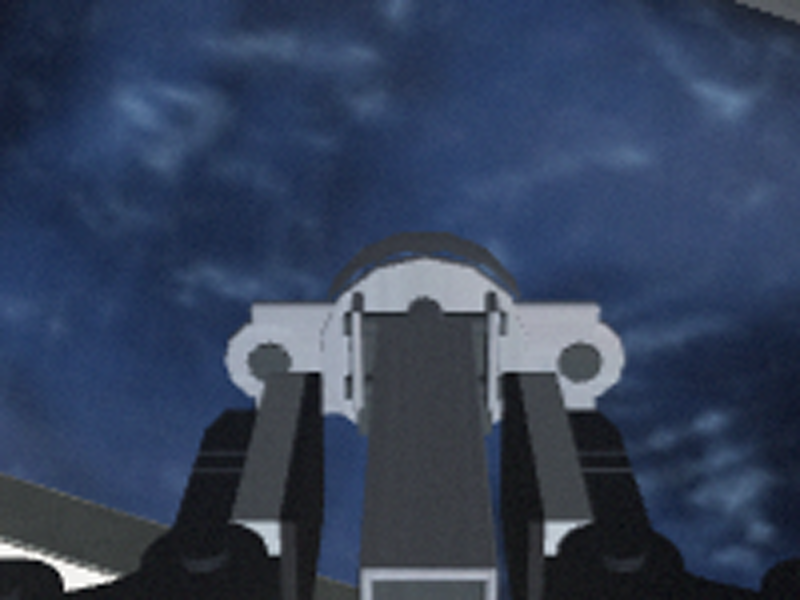

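>>> {"fn": "servo_tool", "kwargs": {"steps": [{"hand":24,"slide":[0.012,0.009,0.006],"rotation":[0,-0.005,0.008]},{"hand":24,"slide":[0,0,0],"rotation":[0,0,0]},{"hand":16,"slide":[0,0,0],"rotation":[0,0,0]},{"hand":10,"slide":[0,0,0],"rotation":[0,0,0]},{"hand":5,"slide":[0,0,0],"rotation":[0,0,0]}], "newtons": 80}}

```text
time: 27.35
tcp_pos: [0.4364, -0.1275, 0.0093]
orientation: [-0.484, 0.516, -0.483, -0.516]
ft_force: [-0.3, 0.2, -0.6]
opening: 0.0133
```

```bash
python3 -c "
from h import *
snap('wrist','w22',(150,150,350,300),4)
plan([.4357,-.127,.008],1,None,94.1)
s=sense();print(s['ft_force'])"
```

```text
time 27.4 tcp [ 0.4364 -0.1276  0.0093] dist [-0.0007  0.0006 -0.0013] rotdeg [-0.4  -0.03  0.06]
s [0.004, 0.002, 0.002] r [-0.007, -0.0, 0.001]
[-0.03883335 -0.04725475 -0.9204453 ]
```

View pics/w22.png

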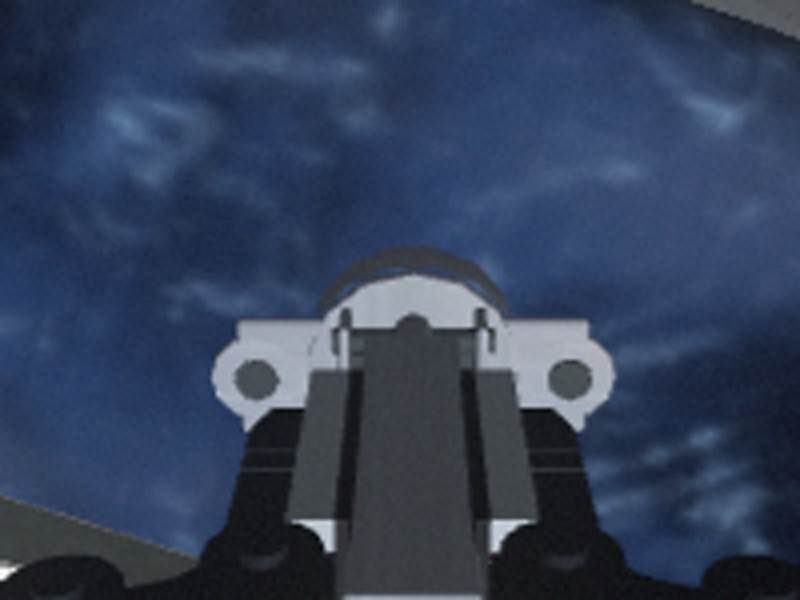

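>>> {"fn": "servo_tool", "kwargs": {"steps": [{"hand":5,"slide":[-0.04,0,0],"rotation":[0,0,0]},{"hand":5,"slide":[-0.13,0,0],"rotation":[0,0,0]},{"hand":5,"slide":[-0.13,0,0],"rotation":[0,0,0]},{"hand":5,"slide":[-0.08,0,0],"rotation":[0,0,0]},{"hand":5,"slide":[0,0,0],"rotation":[0,0,0]}]}}

```text
time: 28.02
tcp_pos: [0.4356, -0.1272, 0.1288]
orientation: [-0.484, 0.516, -0.484, -0.516]
ft_force: [1.3, -0.6, -0.9]
opening: 0.0126
```

```bash
python3 -c "
from h import *
s=sense();print(s['ft_force'])
plan([.455,-.3355,.125],5,None,72.9)"
```

```text
[ 1.28263127 -0.62778379 -0.8712363 ]
time 28.025 tcp [ 0.4356 -0.1272  0.1288] dist [ 0.0194 -0.2083 -0.0038] rotdeg [20.8  -0.    0.03]
s [0.003, -0.004, -0.139] r [0.069, -0.0, 0.0]
s [0.003, -0.014, -0.139] r [0.069, -0.0, 0.0]
s [0.003, -0.024, -0.137] r [0.069, -0.0, 0.0]
s [0.003, -0.034, -0.135] r [0.069, -0.0, 0.0]
s [0.003, -0.044, -0.132] r [0.069, -0.0, 0.0]
```

>>> {"fn": "servo_tool", "kwargs": {"steps": [{"hand":5,"slide":[0,-0.004,-0.14],"rotation":[0.07,0,0]},{"hand":5,"slide":[0,-0.014,-0.14],"rotation":[0.07,0,0]},{"hand":5,"slide":[0,-0.024,-0.137],"rotation":[0.07,0,0]},{"hand":5,"slide":[0,-0.034,-0.13],"rotation":[0.07,0,0]},{"hand":5,"slide":[0,-0.04,-0.12],"rotation":[0.067,0,0]},{"hand":5,"slide":[0,0,0],"rotation":[0,0,0]},{"hand":5,"slide":[0,0,0],"rotation":[0,0,0]}]}}

```text
time: 28.9
tcp_pos: [0.4506, -0.3324, 0.1211]
orientation: [0.571, -0.414, 0.571, 0.421]
ft_force: [-0.4, -1.1, -0.9]
opening: 0.0127
```

```bash
python3 -c "
from h import *
s=sense();print(s['ft_force'])
plan([.455,-.3355,.079],3,None,72.9)"
```

```text
[-0.44223026 -1.11159998 -0.93700373]
time 28.9 tcp [ 0.4506 -0.3324  0.1211] dist [ 0.0044 -0.0031 -0.0421] rotdeg [-0.56  0.31 -0.49]
s [0.047, -0.006, -0.002] r [-0.003, 0.002, -0.003]
s [0.047, -0.006, -0.002] r [-0.003, 0.002, -0.003]
s [0.047, -0.006, -0.002] r [-0.003, 0.002, -0.003]
```

>>> {"fn": "servo_tool", "kwargs": {"steps": [{"hand":5,"slide":[0.047,-0.006,-0.002],"rotation":[-0.003,0.002,-0.003]},{"hand":5,"slide":[0.047,-0.006,-0.002],"rotation":[-0.003,0.002,-0.003]},{"hand":5,"slide":[0.047,-0.006,-0.002],"rotation":[-0.003,0.002,-0.003]},{"hand":5,"slide":[0,0,0],"rotation":[0,0,0]},{"hand":5,"slide":[0,0,0],"rotation":[0,0,0]}]}}

```text
time: 29.52
tcp_pos: [0.4542, -0.3307, 0.074]
orientation: [0.567, -0.421, 0.568, 0.423]
ft_force: [-0.3, -0.0, -0.6]
opening: 0.013
```

```bash
python3 -c "
from h import *
snap('wrist','w23')
s=sense();print(s['ft_force'])
plan([.4552,-.3358,.079],1,None,72.9)
a=cv2.imread('pics/w16.png')[170:320,190:320];b=cv2.imread('pics/w23.png')[170:320,190:320]
cv2.imwrite('pics/cmp.png',cv2.resize(np.hstack([a,b]),None,fx=3,fy=3,interpolation=cv2.INTER_CUBIC))"
```

```text
[-0.02187991  0.27430116 -1.03722645]
time 29.575 tcp [ 0.4541 -0.3306  0.074 ] dist [ 0.0011 -0.0052  0.005 ] rotdeg [ 0.31  0.07 -0.15]
s [-0.017, -0.009, -0.015] r [0.005, 0.001, -0.002]
```

View pics/cmp.png

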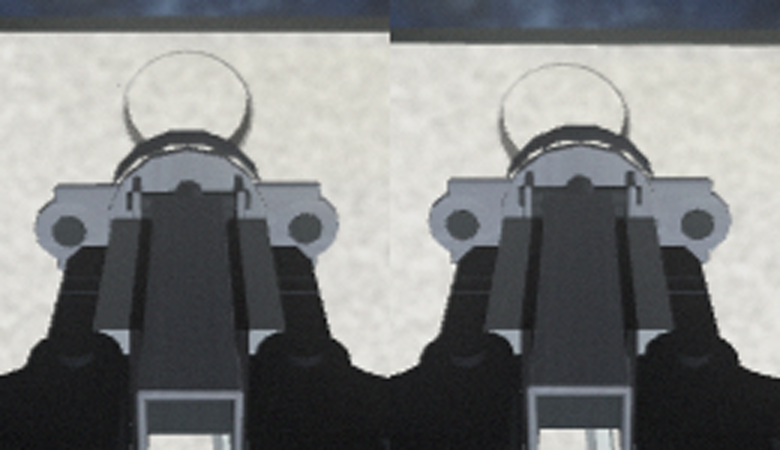

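>>> {"fn": "servo_tool", "kwargs": {"steps": [{"hand":5,"slide":[0,-0.009,-0.0155],"rotation":[0.005,0.001,-0.002]},{"hand":5,"slide":[0.04,0,0],"rotation":[0,0,0]},{"hand":5,"slide":[0.04,0,0],"rotation":[0,0,0]},{"hand":5,"slide":[0.035,0,0],"rotation":[0,0,0]},{"hand":5,"slide":[0,0,0],"rotation":[0,0,0]},{"hand":5,"slide":[0,0,0],"rotation":[0,0,0]}]}}

```text
time: 30.32
tcp_pos: [0.4556, -0.3366, 0.0374]
orientation: [0.569, -0.42, 0.569, 0.42]
ft_force: [-0.2, -0.3, -1.1]
opening: 0.0127
```

```bash
python3 -c "
from h import *
snap('wrist','w24',(150,150,350,300),4)
s=sense();print(s['ft_force'])
plan([.4552,-.3358,.034],1,None,72.9)"
```

```text
[-0.11843851  0.59139752 -1.13226862]
time 30.375 tcp [ 0.4555 -0.3365  0.0374] dist [-0.0003  0.0007 -0.0034] rotdeg [-0.02 -0.01  0.01]
s [0.011, 0.002, 0.002] r [-0.0, -0.0, 0.0]
```

View pics/w24.png

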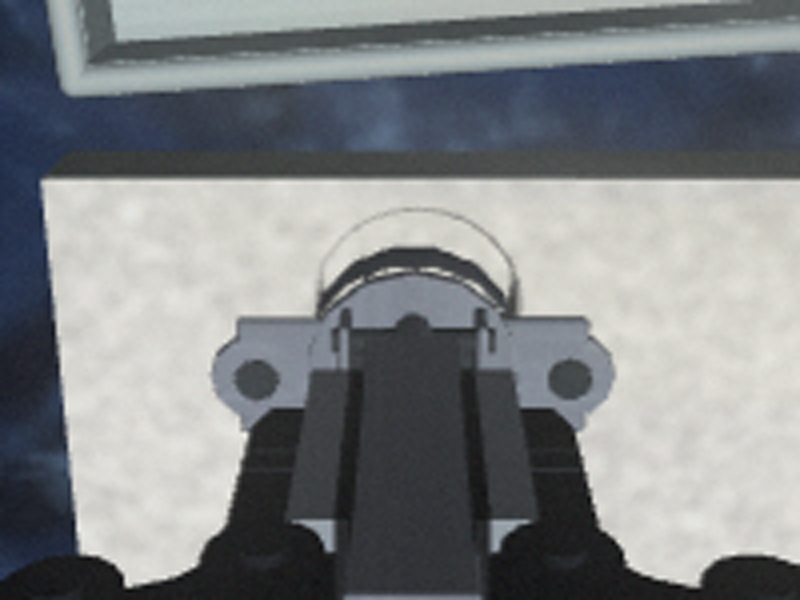

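```bash
python3 -c "
from h import *
a=np.load('pics/w24.npy');C=cam('wrist',dict(tcp_pos=a[:3],orientation=a[3:]));Rm=q2R(a[3:])
P=lambda u,v:(150+(u+.5)/4-.5,150+(v+.5)/4-.5)
dx=np.array([np.cos(np.radians(-17)),np.sin(np.radians(-17)),0]);dy=np.array([-dx[1],dx[0],0])
e=atz(C,P(418,208),.018);l=atz(C,P(320,285),.018);r=atz(C,P(517,285),.018)
zf=a[2]+.0027+.0026
h=(atz(C,P(257,379),zf)+atz(C,P(570,379),zf))/2
# hinge cup rim nearest: flange level
for n,q in (('edge',e),('l',l),('r',r),('hinge',h),('tcp',a[:3])): print(n,q.round(4),'doorxy',(q@dx).round(4),(q@dy).round(4))
b=np.load('pics/w15.npy');C=cam('wrist',dict(tcp_pos=b[:3],orientation=b[3:]))
h=(atz(C,P(252.5,386),.0206)+atz(C,P(568,385),.0206))/2
print('worn seated',h.round(4),h@dx,h@dy)
"
```

```text
edge [ 0.4421 -0.3315  0.018 ] doorxy 0.5197 -0.1878
l [ 0.4508 -0.3524  0.018 ] doorxy 0.5342 -0.2052
r [ 0.4612 -0.3189  0.018 ] doorxy 0.5342 -0.1701
hinge [ 0.4614 -0.3383  0.0427] doorxy 0.5402 -0.1886
tcp [ 0.4556 -0.3366  0.0374] doorxy 0.5341 -0.1887
worn seated [ 0.4608 -0.3376  0.0206] 0.5393590399474921 -0.18816957933832354
```

>>> {"fn": "servo_tool", "kwargs": {"steps": [{"hand":5,"slide":[0.015,0.0023,0.002],"rotation":[0,0,0]},{"hand":5,"slide":[0.01,0,0],"rotation":[0,0,0]}]}}

```text
time: 30.62
tcp_pos: [0.4555, -0.3361, 0.0302]
orientation: [0.569, -0.421, 0.569, 0.419]
ft_force: [0.2, -0.5, -1.9]
opening: 0.0127
```

>>> {"fn": "servo_tool", "kwargs": {"steps": [{"hand":5,"slide":[0.007,0,0],"rotation":[0,0,0]}]}}

```text
time: 30.75
tcp_pos: [0.4556, -0.3362, 0.028]
orientation: [0.569, -0.421, 0.569, 0.419]
ft_force: [0.2, 0.4, -2.3]
opening: 0.0131
```

>>> {"fn": "servo_tool", "kwargs": {"steps": [{"hand":5,"slide":[0.005,0,0],"rotation":[0,0,0]}]}}

```text
time: 30.88
tcp_pos: [0.4556, -0.3361, 0.0264]
orientation: [0.569, -0.421, 0.569, 0.419]
ft_force: [0.1, -0.3, -0.5]
opening: 0.0127
```

>>> {"fn": "servo_tool", "kwargs": {"steps": [{"hand":5,"slide":[0.004,0.001,0.001],"rotation":[0,0,0]}]}}

```text
time: 31.0
tcp_pos: [0.4554, -0.3358, 0.0251]
orientation: [0.569, -0.421, 0.569, 0.419]
ft_force: [-0.2, 0.1, -2.1]
opening: 0.0127
```

>>> {"fn": "servo_tool", "kwargs": {"steps": [{"hand":5,"slide":[0.004,0,0],"rotation":[0,0,0]}]}}

```text
time: 31.12
tcp_pos: [0.4554, -0.3358, 0.0238]
orientation: [0.569, -0.421, 0.569, 0.419]
ft_force: [0.4, -0.1, -0.9]
opening: 0.013
```

>>> {"fn": "servo_tool", "kwargs": {"steps": [{"hand":5,"slide":[0.004,0,0],"rotation":[0,0,0]}]}}

```text
time: 31.25
tcp_pos: [0.4555, -0.3359, 0.0226]
orientation: [0.569, -0.421, 0.569, 0.419]
ft_force: [-0.1, 0.1, -0.8]
opening: 0.0131
```

>>> {"fn": "servo_tool", "kwargs": {"steps": [{"hand":5,"slide":[0.005,0,0],"rotation":[0,0,0]},{"hand":5,"slide":[0.005,0,0],"rotation":[0,0,0]}]}}

```text
time: 31.5
tcp_pos: [0.4558, -0.336, 0.0199]
orientation: [0.569, -0.421, 0.569, 0.419]
ft_force: [0.1, 0.8, 0.8]
opening: 0.0126
```

>>> {"fn": "servo_tool", "kwargs": {"steps": [{"hand":5,"slide":[0.006,0,0],"rotation":[0,0,0]}]}}

```text
time: 31.62
tcp_pos: [0.4559, -0.3361, 0.0182]
orientation: [0.569, -0.421, 0.569, 0.419]
ft_force: [0.2, 0.5, 2.7]
opening: 0.0129
```

```bash
python3 -c "
from h import *
snap('wrist','w25',(150,150,350,300),4)
s=sense();print(s['ft_force'],s['tcp_pos'])"
```

```text
[ 1.6912828  -0.61415858 -2.15855278] [ 0.45593643 -0.33604534  0.01791012]
```

View pics/w25.png

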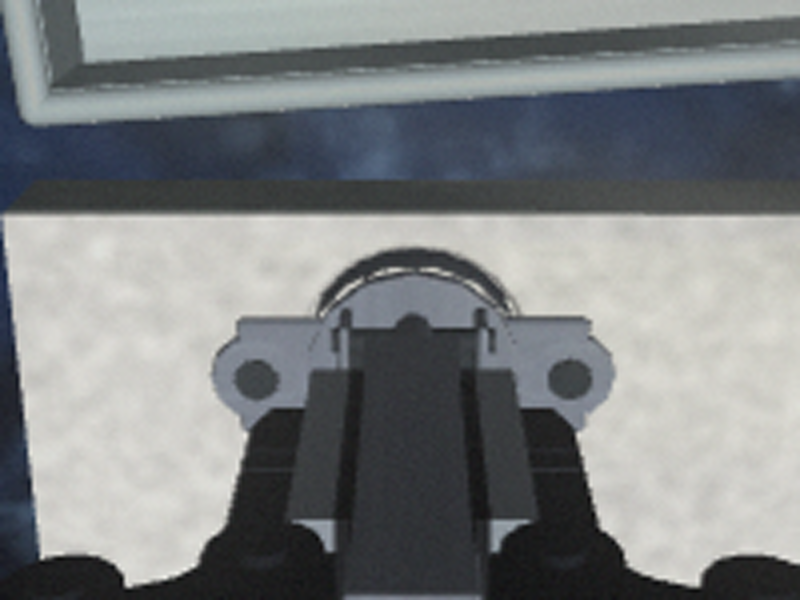

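```bash
python3 -c "
from h import *
dx=np.array([np.cos(np.radians(-17)),np.sin(np.radians(-17)),0]);dy=np.array([-dx[1],dx[0],0]);ez=np.array([0,0,1])
t=np.linspace(0,2*np.pi,90)
def circ(c,r): return c+r*np.outer(np.cos(t),dx)+r*np.outer(np.sin(t),dy)
for n in ('w25','w15','w24'):
  a=np.load('pics/%s.npy'%n);C=cam('wrist',dict(tcp_pos=a[:3],orientation=a[3:]));im=cv2.imread('pics/%s.png'%n)
  off=.0027 if n!='w15' else .0041
  hc=a[:3]+dx*.0065;hc[2]=a[2]+off
  for c,r,col in ((.5388*dx-.188*dy+.018*ez,.018,(0,0,255)),(hc,.0175,(0,255,0)),(hc-[0,0,.012],.0175,(255,0,0))):
    q=((proj(C,circ(c,r))-150+.5)*4-.5).astype(int);cv2.polylines(im,[q.reshape(-1,1,2)],True,col,1)
  cv2.imwrite('pics/o_%s.png'%n,im)
"
```

```text
(no output)
```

View pics/o_w25.png

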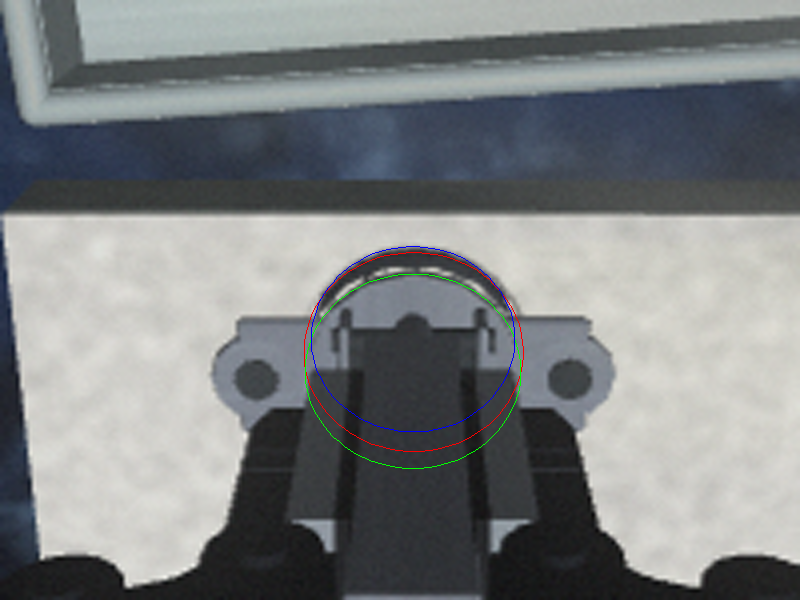

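View pics/o_w15.png

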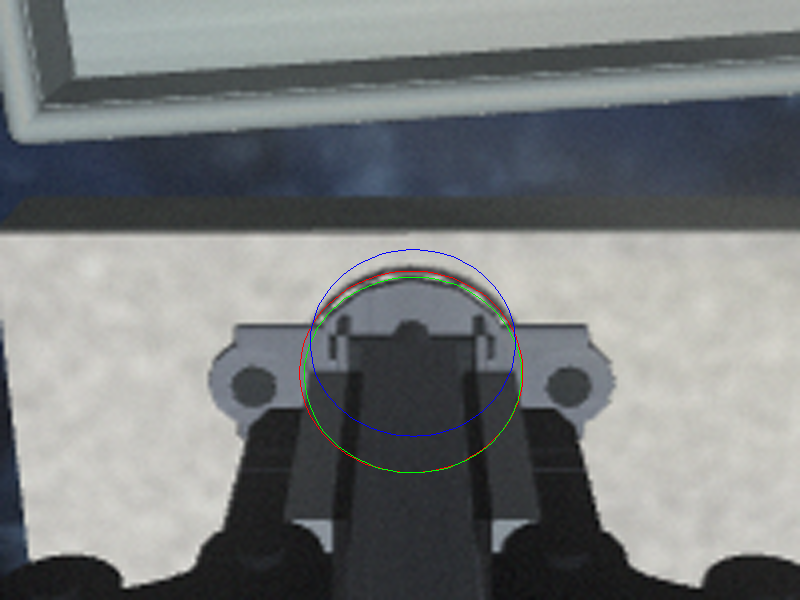

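>>> {"fn": "servo_tool", "kwargs": {"steps": [{"hand":5,"slide":[0.004,0,0],"rotation":[0,0,0]}]}}

```text
time: 31.8
tcp_pos: [0.4561, -0.3361, 0.0168]
orientation: [0.569, -0.421, 0.568, 0.419]
ft_force: [-0.0, 0.2, 1.9]
opening: 0.0128
```

>>> {"fn": "servo_tool", "kwargs": {"steps": [{"hand":5,"slide":[0.004,0,0],"rotation":[0,0,0]}]}}

```text
time: 31.92
tcp_pos: [0.4562, -0.3362, 0.0157]
orientation: [0.569, -0.421, 0.568, 0.419]
ft_force: [0.5, 1.3, 2.1]
opening: 0.0129
```

>>> {"fn": "servo_tool", "kwargs": {"steps": [{"hand":5,"slide":[0.004,0,0],"rotation":[0,0,0]}]}}

```text
time: 32.05
tcp_pos: [0.4562, -0.3362, 0.015]
orientation: [0.569, -0.421, 0.568, 0.419]
ft_force: [-2.9, 3.2, 14.1]
opening: 0.0132
```

>>> {"fn": "servo_tool", "kwargs": {"steps": [{"hand":5,"slide":[0.005,0,0],"rotation":[0,0,0]}]}}

```text
time: 32.17
tcp_pos: [0.4563, -0.3362, 0.0149]
orientation: [0.569, -0.422, 0.568, 0.419]
ft_force: [-4.6, 4.5, 22.3]
opening: 0.0129
```

```bash
python3 -c "
from h import *
snap('wrist','w26',(150,150,350,300),4)
snap('side','s26',(150,150,350,300),4)
s=sense();print(s['ft_force'],s['tcp_pos'])"
```

```text
[-2.58761921  3.58508806 13.86188298] [ 0.45629388 -0.33625874  0.0149395 ]
```

View pics/w26.png

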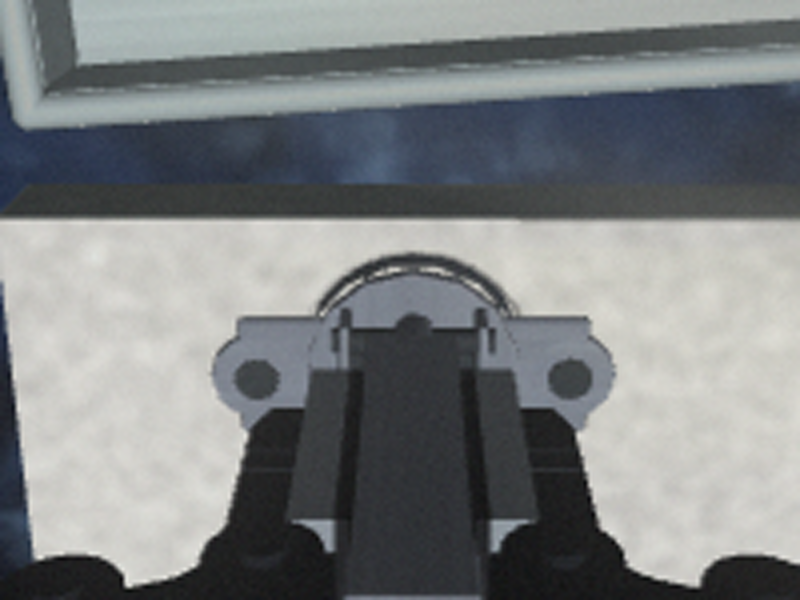

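View pics/s26.png

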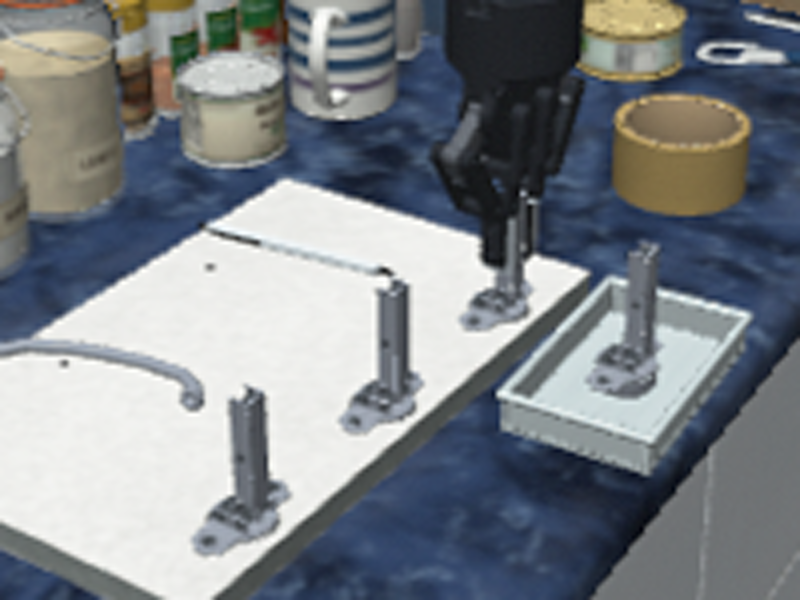

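>>> {"fn": "servo_tool", "kwargs": {"steps": [{"hand":5,"slide":[0,0.003,0.001],"rotation":[0,0,0]},{"hand":5,"slide":[0.003,0.002,0.001],"rotation":[0,0,0]}]}}

```text
time: 32.52
tcp_pos: [0.4561, -0.3361, 0.015]
orientation: [0.569, -0.423, 0.568, 0.418]
ft_force: [-1.2, 0.5, 9.7]
opening: 0.0126
```

```bash
python3 -c "
from h import *
snap('wrist','w27',(150,150,350,300),4)
s=sense();print(s['ft_force'],s['ft_torque'])
plan([.4552,-.3358,.0149],1,None,72.9)"
```

```text
[0.13394049 0.08147179 6.16619024] [0.16557498 0.08541563 0.0458714 ]
time 32.575 tcp [ 0.456  -0.3361  0.015 ] dist [-0.0008  0.0003 -0.0001] rotdeg [ 0.01 -0.17  0.38]
s [0.0, 0.003, 0.0] r [0.0, -0.003, 0.006]
```

View pics/w27.png

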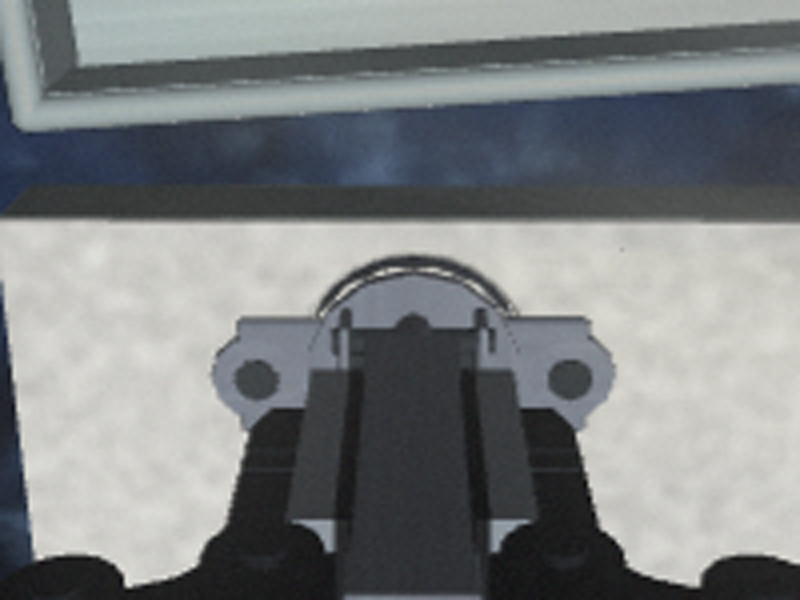

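>>> {"fn": "servo_tool", "kwargs": {"steps": [{"hand":5,"slide":[0.0065,0.003,0.001],"rotation":[0,0,0.004]}]}}

```text
time: 32.7
tcp_pos: [0.4561, -0.3362, 0.0148]
orientation: [0.569, -0.422, 0.569, 0.418]
ft_force: [-3.9, 3.9, 23.8]
opening: 0.0126
```

>>> {"fn": "servo_tool", "kwargs": {"steps": [{"hand":5,"slide":[0.0065,0.003,0.001],"rotation":[0,0,0]}]}}

```text
time: 32.83
tcp_pos: [0.4561, -0.3362, 0.0148]
orientation: [0.569, -0.423, 0.569, 0.417]
ft_force: [-3.2, 2.9, 19.3]
opening: 0.0128
```

>>> {"fn": "servo_tool", "kwargs": {"steps": [{"hand":5,"slide":[0.009,0.001,0],"rotation":[0,0,0]}]}}

```text
time: 32.95
tcp_pos: [0.4562, -0.3363, 0.0147]
orientation: [0.569, -0.423, 0.568, 0.417]
ft_force: [-6.7, 7.3, 30.0]
opening: 0.0129
```

```bash
python3 -c "
from h import *
s=sense();print(s['ft_force'],s['tcp_pos'])
snap('side','s28',(210,180,300,250),8)"
```

```text
[-6.69296868  7.32526494 29.99777411] [ 0.4562223  -0.33629093  0.01474127]
```

View pics/s28.png

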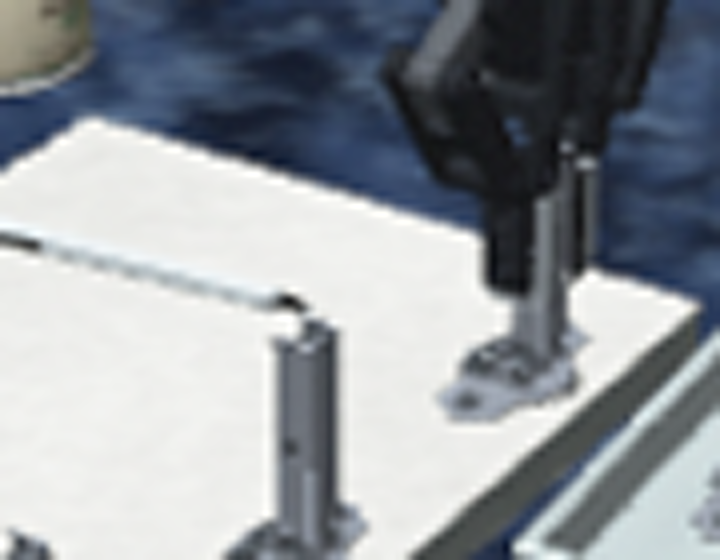

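>>> {"fn": "servo_tool", "kwargs": {"steps": [{"hand":5,"slide":[0,0.001,0],"rotation":[0,0,0]},{"hand":16,"slide":[0,0,0],"rotation":[0,0,0]},{"hand":24,"slide":[0,0,0],"rotation":[0,0,0]},{"hand":24,"slide":[0,0,0],"rotation":[0,0,0]},{"hand":24,"slide":[-0.05,0,0],"rotation":[0,0,0]},{"hand":24,"slide":[-0.12,0,0],"rotation":[0,0,0]},{"hand":24,"slide":[-0.08,0,0],"rotation":[0,0,0]},{"hand":24,"slide":[0,0,0],"rotation":[0,0,0]}]}}

```text
time: 34.0
tcp_pos: [0.4548, -0.3355, 0.0929]
orientation: [0.569, -0.423, 0.569, 0.417]
ft_force: [-0.1, -0.9, -0.3]
opening: 0.024
```

```bash
python3 -c "
from h import *
s=sense();print(s['ft_force'],s['tcp_pos'])
im=cams.grab_frame('side')[:,:,::-1];cv2.imwrite('pics/s29f.png',im)
o=cv2.imread('pics/side0.png')
b=(slice(185,250),slice(255,315))
cv2.imwrite('pics/s29.png',cv2.resize(np.hstack([o[b],im[b]]),None,fx=6.5,fy=6.5,interpolation=cv2.INTER_CUBIC))
snap('wrist','w29',(150,130,350,280),4)"
```

```text
[-0.09317101 -0.86775263 -0.31112477] [ 0.45475162 -0.33545699  0.09285336]
```

View pics/s29.png

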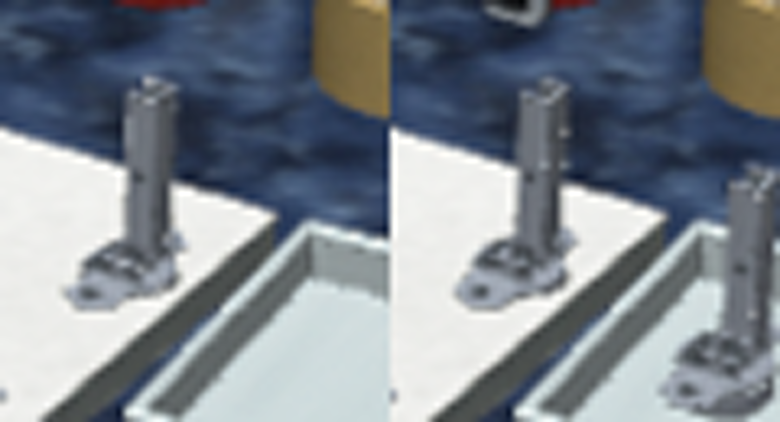

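View pics/w29.png

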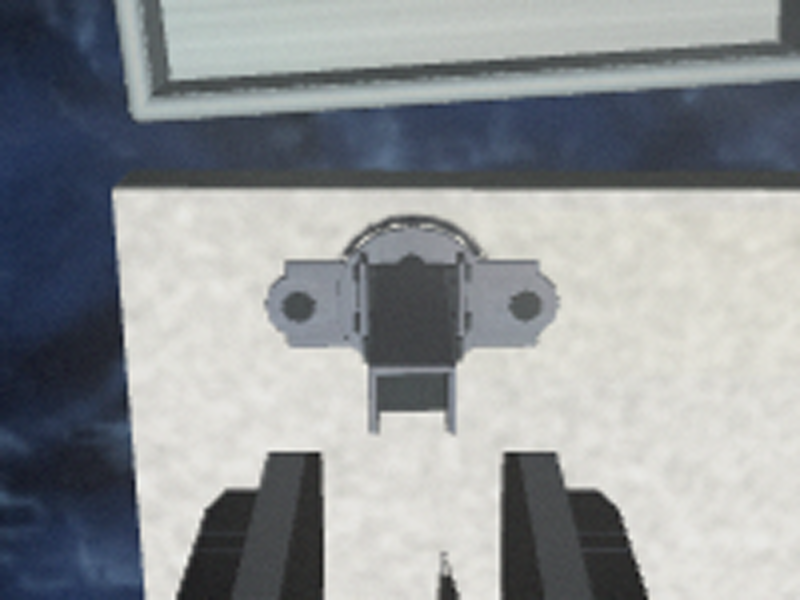

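```bash
python3 -c "
from h import *
dx=np.array([np.cos(np.radians(-17)),np.sin(np.radians(-17)),0]);dy=np.array([-dx[1],dx[0],0]);ez=np.array([0,0,1])
def ana(n,oy,h1,h2,w1,w2,l1,l2):
  a=np.load('pics/%s.npy'%n);C=cam('wrist',dict(tcp_pos=a[:3],orientation=a[3:]))
  P=lambda q:(150+(q[0]+.5)/4-.5,oy+(q[1]+.5)/4-.5)
  A=atz(C,P(h1),.0206);B=atz(C,P(h2),.0206);c=(A+B)/2;c[2]=.018;d=B-A
  w=(atz(C,P(w1),.094)+atz(C,P(w2),.094))/2; l=(atz(C,P(l1),.094)+atz(C,P(l2),.094))/2
  print(n,'c door',(c@dx).round(5),(c@dy).round(5),'len',np.linalg.norm(d).round(4),'yaw',(np.degrees(np.arctan2(d[1],d[0]))-73).round(2),'web rel',((w-c)@dx*1e3).round(2),((w-c)@dy*1e3).round(2),'legs rel',((l-c)@dx*1e3).round(2),((l-c)@dy*1e3).round(2))
ana('w29',130,(299,306),(526,306),(370,370),(455,370),(374,432),(452,432))
ana('w9',150,(294,273),(547,273),(375,382),(474,382),(380,450),(470,450))
ana('w11',150,(269,278),(522,278),(343,387),(441,387),(347,456),(436,456))
ana('w6',150,(281,272),(534,272),(357,380),(455,380),(361,448),(451,448))
"
```

```text
w29 c door 0.54029 -0.18789 len 0.0503 yaw 0.01 web rel -16.08 0.3 legs rel -5.2 0.37
w9 c door 0.54006 0.05195 len 0.0502 yaw -0.21 web rel -13.93 -0.08 legs rel -3.42 -0.01
w11 c door 0.5395 -0.18819 len 0.0502 yaw 0.24 web rel -14.05 0.33 legs rel -3.37 0.26
w6 c door 0.53976 -0.06795 len 0.0504 yaw 0.07 web rel -13.85 0.07 legs rel -3.29 0.06
```

>>> {"fn": "servo_tool", "kwargs": {"steps": [{"hand":24,"slide":[0.08,0,0],"rotation":[0,0,0]},{"hand":24,"slide":[0.09,0,0],"rotation":[0,0,0]},{"hand":24,"slide":[0.07,0,0],"rotation":[0,0,0]},{"hand":24,"slide":[0,0,0],"rotation":[0,0,0]}]}}

```text
time: 34.6
tcp_pos: [0.4513, -0.3324, 0.0131]
orientation: [0.568, -0.419, 0.569, 0.421]
ft_force: [-0.0, -0.3, 0.6]
opening: 0.0238
```

```bash
python3 -c "
from h import *
s=sense();print(s['ft_force'],s['tcp_pos'])
snap('wrist','w30',(150,150,350,300),4)
plan([.456,-.3361,.0155],1,None,72.9)"
```

```text
[-0.00284132 -0.30457684  0.63251712] [ 0.45125821 -0.33241801  0.01312228]
time 34.65 tcp [ 0.4518 -0.333   0.014 ] dist [ 0.0042 -0.0031  0.0015] rotdeg [-0.   -0.06 -0.06]
s [-0.005, -0.016, -0.006] r [-0.0, -0.001, -0.001]
```

View pics/w30.png

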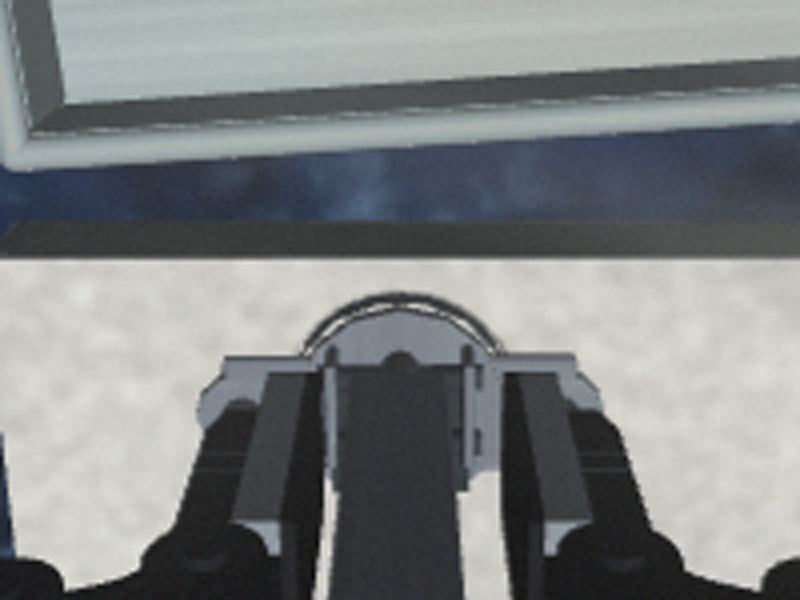

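>>> {"fn": "servo_tool", "kwargs": {"steps": [{"hand":24,"slide":[-0.005,-0.014,-0.006],"rotation":[0,0,0]},{"hand":24,"slide":[0,0,0],"rotation":[0,0,0]},{"hand":16,"slide":[0,0,0],"rotation":[0,0,0]},{"hand":10,"slide":[0,0,0],"rotation":[0,0,0]},{"hand":5,"slide":[0,0,0],"rotation":[0,0,0]}]}}

```text
time: 35.28
tcp_pos: [0.4571, -0.3366, 0.0177]
orientation: [0.569, -0.421, 0.569, 0.419]
ft_force: [0.2, 0.8, -2.6]
opening: 0.0126
```

>>> {"fn": "servo_tool", "kwargs": {"steps": [{"hand":5,"slide":[0.003,0.001,0],"rotation":[0,0,0.015]}]}}

```text
time: 35.4
tcp_pos: [0.457, -0.3366, 0.0172]
orientation: [0.565, -0.417, 0.572, 0.424]
ft_force: [-0.1, 1.3, 0.8]
opening: 0.0129
```

>>> {"fn": "servo_tool", "kwargs": {"steps": [{"hand":5,"slide":[0.004,0.001,0],"rotation":[0,0,0.02]}]}}

```text
time: 35.52
tcp_pos: [0.457, -0.3366, 0.017]
orientation: [0.561, -0.411, 0.576, 0.43]
ft_force: [-1.2, 3.4, 10.9]
opening: 0.0129
```

>>> {"fn": "servo_tool", "kwargs": {"steps": [{"hand":5,"slide":[0.006,0,0],"rotation":[0,0,0.01]}]}}

```text
time: 35.65
tcp_pos: [0.4571, -0.3367, 0.0169]
orientation: [0.558, -0.407, 0.579, 0.433]
ft_force: [-3.6, 5.5, 19.3]
opening: 0.0128
```

```bash
python3 -c "
from h import *
s=sense();print(s['ft_force'],s['ft_torque'],s['tcp_pos'])
snap('wrist','w31',(150,150,350,300),4)
plan([.456,-.3361,.0155],1,None,72.9)"
```

```text
[-3.58721025  5.46334585 19.2938984 ] [ 1.19789396  1.10221713 -0.07110806] [ 0.45708949 -0.33667416  0.01690723]
time 35.7 tcp [ 0.4571 -0.3367  0.0169] dist [-0.0011  0.0006 -0.0014] rotdeg [ 0.04 -0.12 -2.67]
s [0.005, 0.004, 0.001] r [0.001, -0.002, -0.044]
```

View pics/w31.png

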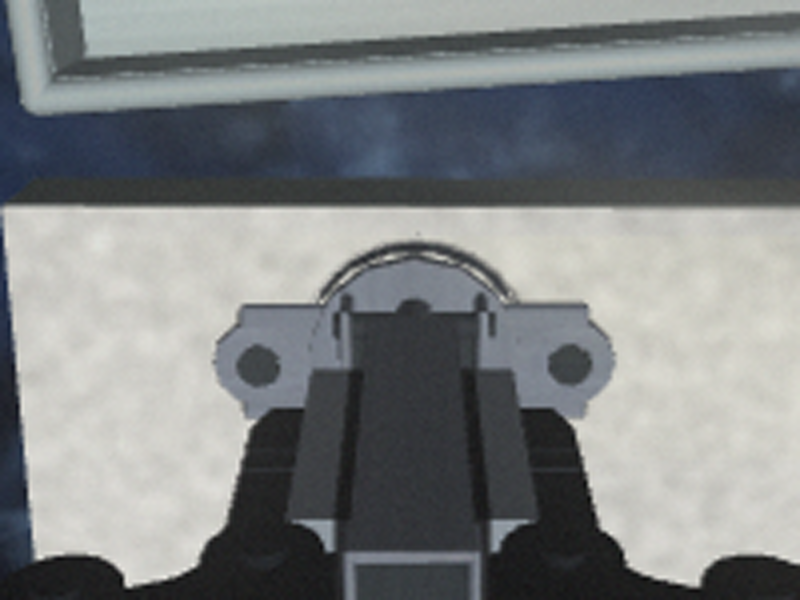

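>>> {"fn": "servo_tool", "kwargs": {"steps": [{"hand":5,"slide":[0,0,0],"rotation":[0,0,0]},{"hand":16,"slide":[0,0,0],"rotation":[0,0,0]},{"hand":24,"slide":[0,0,0],"rotation":[0,0,0]},{"hand":24,"slide":[0,0,0],"rotation":[0,0,-0.04]},{"hand":24,"slide":[-0.06,0,0],"rotation":[0,0,0]},{"hand":24,"slide":[-0.12,0,0],"rotation":[0,0,0]},{"hand":24,"slide":[-0.08,0,0],"rotation":[0,0,0]},{"hand":24,"slide":[0,0,0],"rotation":[0,0,0]},{"hand":24,"slide":[0,0,0],"rotation":[0,0,0]}]}}

```text
time: 36.83
tcp_pos: [0.4564, -0.3376, 0.0947]
orientation: [0.566, -0.418, 0.572, 0.422]
ft_force: [-0.9, 0.8, 0.8]
opening: 0.0239
```

```bash
python3 -c "
from h import *
s=sense();print(s['ft_force'],s['tcp_pos'],s['time'])
im=cams.grab_frame('side')[:,:,::-1];cv2.imwrite('pics/s32f.png',im)
o=cv2.imread('pics/side0.png')
b=(slice(185,250),slice(255,315))
cv2.imwrite('pics/s32.png',cv2.resize(np.hstack([o[b],im[b]]),None,fx=6.5,fy=6.5,interpolation=cv2.INTER_CUBIC))
snap('wrist','w32',(150,130,350,280),4)"
```

```text
[-0.94753317  0.79100426  0.75307719] [ 0.45641696 -0.33762896  0.09471771] 36.825
```

View pics/s32.png

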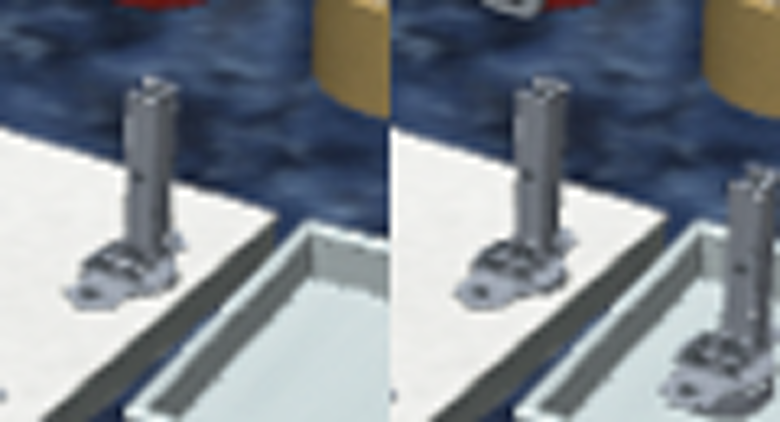

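View pics/w32.png

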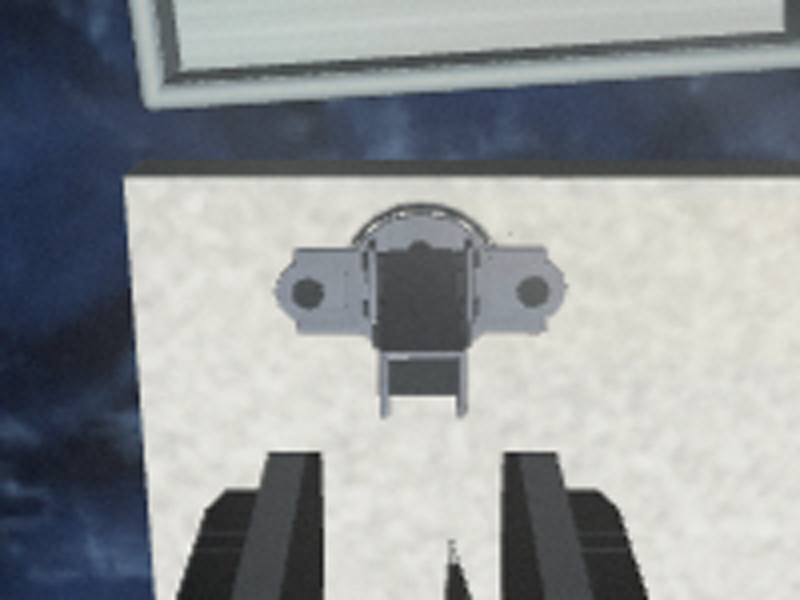

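```bash
python3 -c "
from h import *
dx=np.array([np.cos(np.radians(-17)),np.sin(np.radians(-17)),0]);dy=np.array([-dx[1],dx[0],0])
def ana(n,oy,h1,h2,w1,w2,l1,l2):
  a=np.load('pics/%s.npy'%n);C=cam('wrist',dict(tcp_pos=a[:3],orientation=a[3:]))
  P=lambda q:(150+(q[0]+.5)/4-.5,oy+(q[1]+.5)/4-.5)
  A=atz(C,P(h1),.0206);B=atz(C,P(h2),.0206);c=(A+B)/2;c[2]=.018;d=B-A
  w=(atz(C,P(w1),.094)+atz(C,P(w2),.094))/2; l=(atz(C,P(l1),.094)+atz(C,P(l2),.094))/2
  print(n,'c',(c@dx).round(5),(c@dy).round(5),np.linalg.norm(d),(np.degrees(np.arctan2(d[1],d[0]))-73).round(2),((w-c)@dx*1e3).round(2),((w-c)@dy*1e3).round(2),((l-c)@dx*1e3).round(2),((l-c)@dy*1e3).round(2))
ana('w32',130,(307,293),(532,293),(381,354),(466,354),(384,415),(463,415))
"
```

```text
w32 c 0.54018 -0.18826 0.05021621349644436 -0.01 -14.53 0.51 -3.82 0.53
```

>>> {"fn": "servo_tool", "kwargs": {"steps": [{"hand":24,"slide":[-0.15,0,0],"rotation":[0,0,0]},{"hand":24,"slide":[-0.15,0.05,0],"rotation":[0,0,0]},{"hand":24,"slide":[0,0,0],"rotation":[0,0,0]},{"hand":24,"slide":[0,0,0],"rotation":[0,0,0]}]}}

```text
time: 37.42
tcp_pos: [0.4406, -0.3311, 0.1815]
orientation: [0.565, -0.415, 0.572, 0.425]
ft_force: [0.4, -0.5, -0.2]
opening: 0.0242
```

```bash
python3 -c "
from h import *
im=cams.grab_frame('side')[:,:,::-1];o=cv2.imread('pics/side0.png')
b=(slice(180,310),slice(110,345))
cv2.imwrite('pics/fin.png',cv2.resize(np.vstack([o[b],im[b]]),None,fx=2.2,fy=2.2,interpolation=cv2.INTER_CUBIC))
snap('wrist','w33')"
```

```text
(no output)
```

View pics/fin.png

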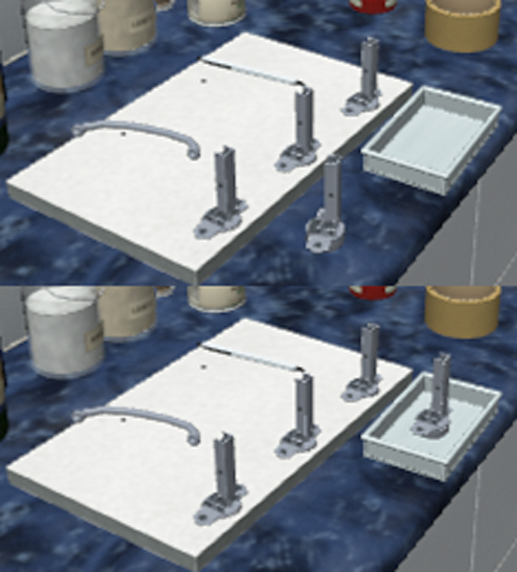

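View pics/w33.png

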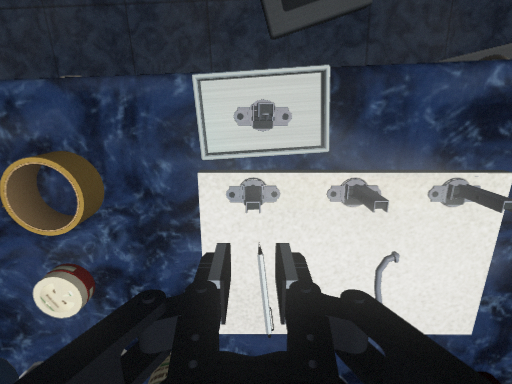

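Everything is in place: the worn hinge stands in the tray, three hinges are upright in the door, and the bystanders have not moved.

```bash
python3 -c "
from workcell import ticket
print(ticket.close_job())"
```

```text
the job is handed in; nothing more can be done
None
```

The worn hinge was the one in bore_1, at the door's -y end. It now stands in the metal tray, and the new hinge is pressed into bore_1 with its arm on the hinge-edge side. The job was handed in at about 37.5 s, and it reports no verdict.

- **Rocking:** I rocked all three arms twice each way. The arms in bore_2 and bore_3 were stiff, with at most about 4 N sideways. The one in bore_1 swung freely to a firm stop on both sides.
- **Pressing in:** The new hinge went in with at most about 32 N at the wrist. It first sat leaning about 0.027 rad, so I gripped it again and straightened it under a light press (about 20 N).
- **Last checks:** From the wrist camera, the new hinge's centre is within about 1 mm of where the old one sat. It leans about 0.007 rad and is in line with the edge to within the measuring error. The flange looks flush in the side view, though that view cannot show less than about 1 mm. Both sound hinges, the tape, pot, bow handle and pen look unmoved in before-and-after pictures.
- **Disagreements:**
  - The fingertips were about 35 mm behind the stated TCP in both camera views, so my first rocking pass at bore_2 closed on air above the arm. I allowed for this in every later move.
  - The last millimetres of pressing met only about 2 N before a hard stop, not the stated 10 to 20 N. I pressed once to about 32 N and it went no deeper.

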